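# Build a thermal-conductivity measuring column on a hotplate

## Robot

A 7-joint arm with a two-finger parallel gripper is mounted at the origin on the work surface. World frame = base frame: x ahead of the robot, y to its left, z up, the work surface at z = 0. Lengths are in m, angles in rad, forces in N, time in s.
With the tool pointing down it reaches from about 0.4 to 0.9 m from the base axis. Payload 5.5 kg.
Tool frame: the origin (TCP) lies at the very end of the fingers, on their centre line; the grasp point (between the pads) lies 19 mm behind it; z points along the fingers, y is the direction in which the jaws open and shut (so a half turn about z gives the same grasp; the last joint's range is limited). The gripper opens to 92 mm and grips with 3 to 60 N. Pads are 19 mm wide; open, the fingers measure 130 mm over their backs; the gripper's body (75 mm by 190 mm) begins 47 mm behind the grasp point.
Start: joints at [0.263, 0.501, -0.427, 1.55, 0.221, 1.138, -0.21], TCP at [0.65, 0, 0.227] pointing down, gripper open.
Joint ranges: [-2.88, 2.88], [-0.31, 2.03], [-1.54, 1.56], [0.2, 2.42], [-1.41, 4.55], [0.19, 2.02], [-2.57, 2.57]. Speed limits (rad/s): [2.57, 2.57, 3.14, 3.14, 3.14, 3.14, 3.14].

## Interface

Orientations are given as a unit quaternion [x, y, z, w].
In Python, from station import manip gives the robot as it stands.
- The arm moves only by the tool move_arm, never from a script. Its argument "targets" is one flat list of numbers, 4 for each row, row after row: the shift along the tool's x, y, z in mm, then the turn about the tool's z in rad. In form: [tx, ty, tz, turn, tx, ty, tz, turn, ...]. A call has exactly 8 rows; each row shifts and turns the pose as measured when the row begins, along the tool's axes as they then stand; what a row does not reach is not made up. A row lasts 1/12 s, in which the tool goes at most 41.7 mm and 7.16 degrees, less where a joint would pass 70% of its speed; a pose out of reach is approached as far as the arm can. A call is refused whole if a number of a shift passes 41.7 or a number of a turn 0.125, either way. A call with a gripper value outside its range is refused whole. "gripper" is the opening, from -1 (shut) to 1 (fully open), set as the call begins (left out, the last holds). The fingers move at their own pace and stop on an object; "newtons" is the grip in N (left out, the last holds). Time passes only in rows, so rows that do not move let the fingers close, or fill a call up. It gives the time, the measured TCP pose, the force and the opening at its end, in the units of the state.
- manip.observe(): the state, without advancing time (a new reading comes with each control period).
- manip.snapshot(name): name is "scene" or "side" or "wrist"; returns a dict with "color" (400x640x3 uint8, blue, green, red), "camera_matrix" (3x3 intrinsics, pixels), "origin" and "rotation" of the camera in the world. Camera axes: x right, y up, looking along -z (the intrinsics and any distortion apply to the point x, -y, -z); pixel columns grow to the right and rows downward; lengths in m; the calibration is good to about 2 mm. A picture is of the moment at which its call begins. There is no depth.
- manip.close_job(): hands the job in, once; it reports no verdict.
The state is a dict: "clock": time; "joint_pos": joint angles; "joint_velocities": joint speeds; "tau": joint torques, N m; "tcp_pos": TCP position; "tcp_rot": TCP orientation; "force": force on the tool from outside, world axes, zero at the start; "torque": the same for the moment, N m; "gripper_width": finger opening in m.
Only numpy, scipy, OpenCV 4.12 (cv2) and the standard library are available. Lean on these libraries where they do the work, as an engineer would, in place of code of your own. Each camera call takes 0.05 s, during which the arm holds its last target. There are 200 camera calls.

## Task

Build the thermal-conductivity column on the hotplate, one piece at a time from the bottom up: stand the flanged brass bar on its flange in the middle of the ring printed on the hotplate's top, lay the thicker of the two mortar discs on it, then the plain brass bar, and last the finned heat sink with its fins up. Lower every piece gently until it rests, centred on the one below, before letting go; do not drop any. Leave the thinner disc, the glass jar and the data logger where they are.

Things in the scene. Friction and masses are not known exactly. Their poses are not given: they have to be found in the camera images.
- ring_centre (a point): Middle of the printed grey ring (108 mm diameter) on the hotplate's square white ceramic top; the point lies on the top surface, 100 mm above the bench. The top is 156 x 156 mm, flat and rigid; the dark blue hotplate stands fixed, its lower control nose (60 mm high with its two knobs) reaches 138 mm from this point along -x of the hotplate. z up, x from the control nose to the rear.
- flanged_bar_c (a point): Flanged meter bar, brass, loose, standing on its flange: flange 70 mm diameter x 8 mm thick at the bottom, round shaft 50 mm diameter x 36 mm above it, 44 mm high in all, about 0.8 kg; small dark drilled holes in the side of the shaft. The point is on its axis half-way up (22 mm above its underside). z up.
- thick_disc_c (a point): Thicker specimen disc, grey mortar, loose, lying flat: 50 mm diameter x 24 mm thick, about 100 g. The point is at its centre (12 mm above its underside). z up.
- thin_disc_c (a point): Thinner specimen disc, grey mortar, loose, lying flat: 50 mm diameter x 8 mm thick; not used, to be left alone. The point is at its centre (4 mm above its underside).
- plain_bar_c (a point): Plain meter bar, brass, loose, standing upright: plain cylinder 50 mm diameter x 30 mm high without a flange, about 0.5 kg; small dark drilled holes in its side. The point is at its centre (15 mm above its underside). z up.
- heat_sink_c (a point): Heat sink, bare aluminium, loose, standing on its flat base with the fins up: 60 x 60 mm, 36 mm high, about 0.16 kg; eight fins run along its x and the two outermost stand at its two y faces; it can be gripped across either pair of opposite faces. The point is at its centre (18 mm above its underside). z up.
- jar_c (a point): Small amber glass jar with a white lid, 40 mm diameter x 50 mm high, standing among the parts; to be left alone. The point is on its axis 25 mm above the bench.
- logger_c (a point): Data logger, flat blue box 105 x 165 mm (its x, y) and 42 mm high, with a row of four yellow plugs on it that reach 61 mm above the bench; to be left alone. The point is at its middle, 21 mm above the bench.

How it is judged:
On the way, in this order (a step that is already met when the one before it is completed fails the run):
1. flanged bar standing on its flange in the middle of the heating ring, let go (horizontal distance between flanged_bar_c and ring_centre below 0.012 m and z of flanged_bar_c in the frame of ring_centre between 0.018 and 0.026 m and angle between flanged_bar_c's own z axis and vertical below 0.1 rad and contact force between the fingers and flanged_bar below 0.1 N and linear speed of flanged_bar below 0.01 m/s and angular speed of flanged_bar below 0.1 rad/s), for 0.2 s.
2. thicker mortar disc lying centred on the flanged bar, let go (horizontal distance between flanged_bar_c and ring_centre below 0.012 m and z of flanged_bar_c in the frame of ring_centre between 0.018 and 0.026 m and angle between flanged_bar_c's own z axis and vertical below 0.1 rad and horizontal distance between thick_disc_c and flanged_bar_c below 0.008 m and z of thick_disc_c in the frame of flanged_bar_c between 0.03 and 0.038 m and contact force between the fingers and thick_disc below 0.1 N and linear speed of thick_disc below 0.01 m/s and angular speed of thick_disc below 0.1 rad/s), for 0.2 s.
3. plain bar standing centred on the disc, let go (horizontal distance between flanged_bar_c and ring_centre below 0.012 m and z of flanged_bar_c in the frame of ring_centre between 0.018 and 0.026 m and angle between flanged_bar_c's own z axis and vertical below 0.1 rad and horizontal distance between thick_disc_c and flanged_bar_c below 0.008 m and z of thick_disc_c in the frame of flanged_bar_c between 0.03 and 0.038 m and horizontal distance between plain_bar_c and thick_disc_c below 0.008 m and z of plain_bar_c in the frame of thick_disc_c between 0.023 and 0.031 m and contact force between the fingers and plain_bar below 0.1 N and linear speed of plain_bar below 0.01 m/s and angular speed of plain_bar below 0.1 rad/s), for 0.2 s.
4. heat sink standing fins up centred on the plain bar, let go (horizontal distance between flanged_bar_c and ring_centre below 0.012 m and z of flanged_bar_c in the frame of ring_centre between 0.018 and 0.026 m and angle between each of flanged_bar_c, heat_sink_c's own z axis and vertical below 0.1 rad and horizontal distance between thick_disc_c and flanged_bar_c below 0.008 m and z of thick_disc_c in the frame of flanged_bar_c between 0.03 and 0.038 m and horizontal distance between plain_bar_c and thick_disc_c below 0.008 m and z of plain_bar_c in the frame of thick_disc_c between 0.023 and 0.031 m and horizontal distance between heat_sink_c and plain_bar_c below 0.008 m and z of heat_sink_c in the frame of plain_bar_c between 0.029 and 0.037 m and contact force between the fingers and heat_sink below 0.1 N and linear speed of heat_sink below 0.01 m/s and angular speed of heat_sink below 0.1 rad/s), for 0.2 s.
At the end, for the whole second after the job is handed in: Flanged bar upright on the hotplate within 12 mm of the ring's middle; on it in turn the thicker disc, the plain bar and the upright heat sink, each within 8 mm of centre on the piece directly below and within 4 mm of its seated height; all released and at rest (all of step 4 and contact force between the fingers and flanged_bar below 0.1 N and linear speed of each of flanged_bar, thick_disc, plain_bar below 0.01 m/s and angular speed of each of flanged_bar, thick_disc, plain_bar below 0.1 rad/s and contact force between the fingers and thick_disc below 0.1 N and contact force between the fingers and plain_bar below 0.1 N); the robot touches nothing.
It fails at once if the thinner disc is shifted by more than 20 mm or knocked over (distance of thin_disc_c from where it was at the start of the episode above 0.02 m or angle between thin_disc_c's own z axis and vertical above 0.5 rad).
It fails at once if the glass jar is shifted by more than 20 mm or knocked over (distance of jar_c from where it was at the start of the episode above 0.02 m or angle between jar_c's own z axis and vertical above 0.5 rad).
It fails at once if the data logger is shifted by more than 20 mm or knocked over (distance of logger_c from where it was at the start of the episode above 0.02 m or angle between logger_c's own z axis and vertical above 0.5 rad).
It fails at once if a piece is dropped: let go more than 12 mm above where it is to rest ((horizontal distance between flanged_bar_c and ring_centre below 0.03 m and z of flanged_bar_c in the frame of ring_centre above 0.034 m and contact force between the fingers and flanged_bar below 0.1 N) or (horizontal distance between thick_disc_c and flanged_bar_c below 0.03 m and z of thick_disc_c in the frame of flanged_bar_c above 0.046 m and contact force between the fingers and thick_disc below 0.1 N) or (horizontal distance between plain_bar_c and thick_disc_c below 0.03 m and z of plain_bar_c in the frame of thick_disc_c above 0.039 m and contact force between the fingers and plain_bar below 0.1 N) or (horizontal distance between heat_sink_c and plain_bar_c below 0.03 m and z of heat_sink_c in the frame of plain_bar_c above 0.045 m and contact force between the fingers and heat_sink below 0.1 N)).
It also fails if it takes over 104 s, if anything falls off the work surface, if the arm or the gripper's body presses on something with over 40 N, if the wrist force passes 120 N, or if a joint passes its speed limit or range.

## Working session

There is one attempt and no reset: what is moved stays moved. The work goes in short steps, Python scripts to look and compute and a tool call to move; the robot and the scene stay as the last step left them, time stands still between calls to the robot, and variables do not carry over. Pictures are saved under pics/ and viewed, about 12 in all and at most 16, crops included, and the job is handed in when it is done.

Besides the shell and the picture viewer there is one more tool, called after "Call:" by a JSON object that holds its "method" and its "body". move_arm: Moves the arm, as the interface text tells. Its arguments: {"type":"object","properties":{"targets":{"type":"array","items":{"type":"number"}},"gripper":{"type":"number"},"newtons":{"type":"number"}},"required":["targets"]}

```bash
mkdir -p pics; ls; python3 - <<'E'
from station import manip
import cv2
print(manip.observe())
for n in ("scene","side","wrist"):
    s=manip.snapshot(n); cv2.imwrite(f"pics/{n}0.png",s["color"]); print(n,s["camera_matrix"],s["origin"],s["rotation"], s.keys())
E
```

```text
pics
{'clock': 0.0, 'joint_pos': array([ 0.26319333,  0.50185607, -0.42677896,  1.55147654,  0.22077341,
        1.13826837, -0.21030016]), 'joint_velocities': array([ 1.36378062e-03,  5.11934815e-04, -8.59471804e-04,  7.74434356e-04,
       -1.46203380e-03, -9.54064752e-06,  6.45981288e-04]), 'tau': array([-1.62834690e-04, -5.66597199e+01, -5.81602022e+00, -2.79113513e+01,
       -6.85700797e-02,  3.08415934e-02,  1.78752666e-04]), 'tcp_pos': array([ 6.49290461e-01, -3.56174340e-05,  2.25661059e-01]), 'tcp_rot': array([ 7.07090625e-01,  7.07122259e-01, -6.60034593e-04, -7.23469182e-04]), 'force': array([-0.20495874,  0.1063242 ,  0.71249792]), 'torque': array([-0.00856666, -0.02035201,  0.01558934]), 'gripper_width': 0.09177992199068018}
scene [[400.94699137   0.         324.2833976 ]
 [  0.         400.94699137 196.24393909]
 [  0.           0.           1.        ]] [0.90988035 0.64334442 0.699881  ] [0.11467568 0.40685348 0.87268196 0.24442981] dict_keys(['color', 'camera_matrix', 'origin', 'rotation'])
side [[361.25788356   0.         320.31246254]
 [  0.         361.25788356 196.80048237]
 [  0.           0.           1.        ]] [0.46837079 0.50986934 0.69865437] [-0.01297617  0.3404109   0.93865045 -0.05373433] dict_keys(['color', 'camera_matrix', 'origin', 'rotation'])
wrist [[293.98625501   0.         320.62262618]
 [  0.         293.98625501 205.85601479]
 [  0.           0.           1.        ]] [0.64921824 0.07551433 0.3833386 ] [-1.41823307e-01  1.20464638e-03 -5.73783298e-04  9.89891090e-01] dict_keys(['color', 'camera_matrix', 'origin', 'rotation'])
```

View pics/scene0.png

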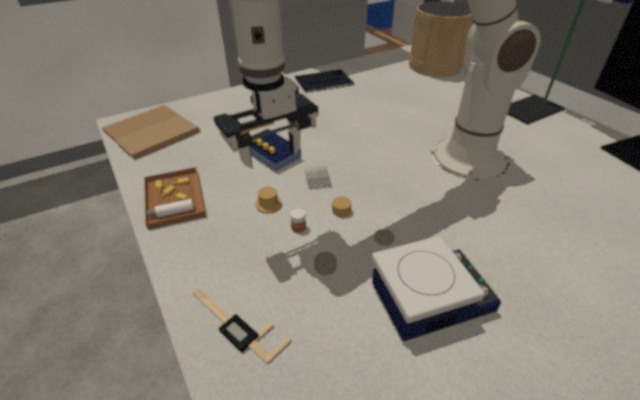

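View pics/side0.png

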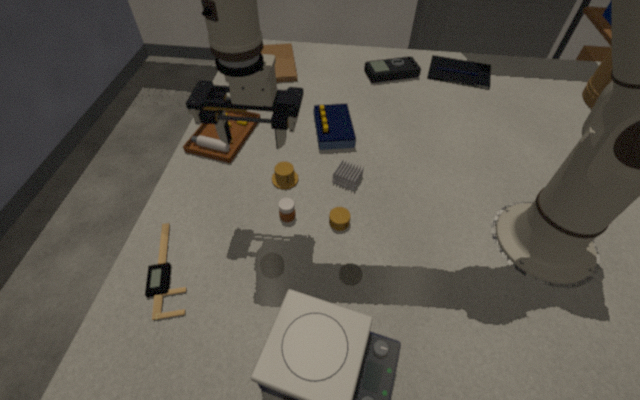

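View pics/wrist0.png

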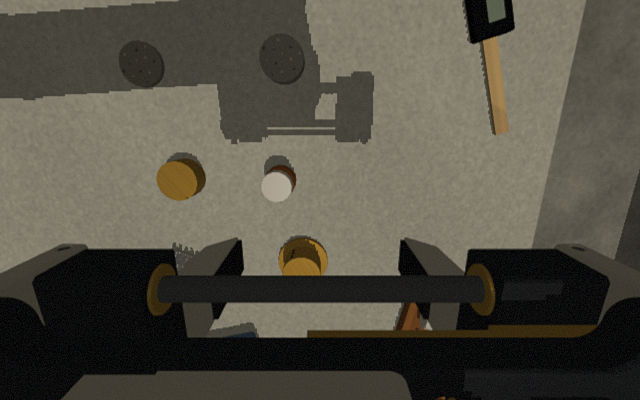

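The scene shows the flanged bar at scene (268,199) and side (285,175), the plain bar at (342,207) and (340,219), the discs at (325,263), (384,237) and (271,264), (350,273). The jar is at (298,220), the heat sink at (317,177) and (348,176), the logger next to it, and the hotplate ring at (426,272) and (314,347).

```bash
cat > h.py <<'E'
import numpy as np, cv2
from scipy.spatial.transform import Rotation as R
def snap(n,name=None):
    from station import manip
    s=manip.snapshot(n)
    if name: cv2.imwrite(f"pics/{name}.png",s["color"])
    return s
def ray(s,u,v):
    K=s["camera_matrix"]; uv=np.stack([np.atleast_1d(u),np.atleast_1d(v)],-1).astype(float)
    d=np.c_[(uv[:,0]-K[0,2])/K[0,0],-(uv[:,1]-K[1,2])/K[1,1],-np.ones(len(uv))]
    return np.array(s["origin"]),R.from_quat(s["rotation"]).apply(d)
def plane(s,u,v,z):
    o,d=ray(s,u,v); return o+d*((z-o[2])/d[:,2])[:,None]
def tri(s1,p1,s2,p2):
    o1,d1=ray(s1,*p1);o2,d2=ray(s2,*p2);d1,d2=d1[0],d2[0]
    t=np.linalg.lstsq(np.c_[d1,-d2],o2-o1,rcond=None)[0]
    a,b=o1+t[0]*d1,o2+t[1]*d2; return (a+b)/2,np.linalg.norm(a-b)
def proj(s,P):
    K=s["camera_matrix"];c=R.from_quat(s["rotation"]).inv().apply(np.atleast_2d(P)-s["origin"])
    return np.c_[K[0,2]+K[0,0]*c[:,0]/-c[:,2],K[1,2]-K[1,1]*c[:,1]/-c[:,2]]
def circ(P):
    A=np.c_[2*P[:,:2],np.ones(len(P))];x=np.linalg.lstsq(A,(P[:,:2]**2).sum(1),rcond=None)[0]
    return x[:2],np.sqrt(x[2]+x[:2]@x[:2])
E
python3 - <<'E'
from h import *
a=snap("scene");b=snap("side")
pts=dict(flg=((268,199),(285,175)),plain=((342,207),(340,219)),d1=((325,263),(271,264)),d2=((384,237),(350,273)),jar=((298,220),(287,210)),sink=((317,177),(348,176)),log=((275,150),(336,126)),ring=((426,272),(314,347)))
for k,(p,q) in pts.items():
    P,e=tri(a,p,b,q); print(k,P.round(3),round(e,4))
for n,s,(x0,y0,w,h) in (("scene",a,(230,130,180,160)),("side",b,(220,100,180,200))):
    c=s["color"][y0:y0+h,x0:x0+w]; c=cv2.convertScaleAbs(c,alpha=1.6)
    cv2.imwrite(f"pics/{n}c.png",cv2.resize(c,None,fx=3 if n=="side" else 4,fy=3 if n=="side" else 4,interpolation=cv2.INTER_CUBIC)[:600])
E
```

```text
flg [ 0.62  -0.114  0.021] 0.0002
plain [0.469 0.007 0.017] 0.0025
d1 [0.605 0.144 0.019] 0.0041
d2 [0.437 0.141 0.008] 0.0047
jar [0.594 0.003 0.029] 0.0008
sink [ 0.459 -0.135  0.016] 0.0
log [ 0.505 -0.312  0.027] 0.0084
ring [0.491 0.327 0.104] 0.0
```

View pics/sidec.png

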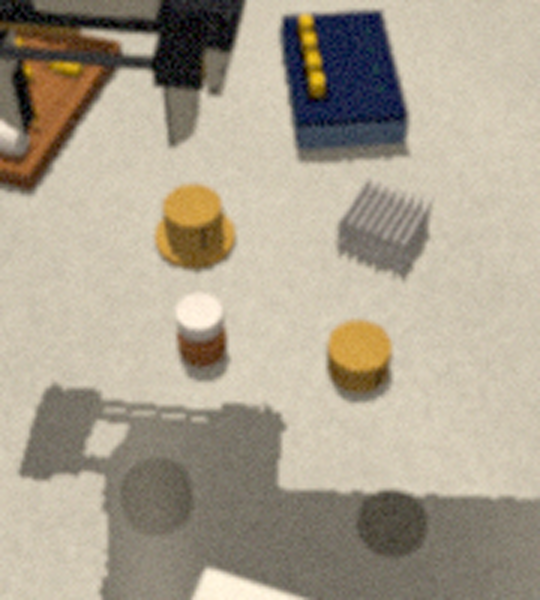

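d1 (0.605, 0.144) appears to be the thicker disc, since it triangulates higher; I'll check that from close by. Next I go above the flanged bar.

Call:
{"method": "move_arm", "body": {"targets": [-18,-5,10,0,-18,-5,10,0,-18,-5,10,0,-18,-5,10,0,-18,-5,10,0,-18,-5,10,0,0,0,0,0,0,0,0,0], "gripper": 1}}

```text
clock: 0.92
tcp_pos: [0.6189, -0.109, 0.1633]
tcp_rot: [0.706, 0.709, 0.001, -0.001]
force: [0.9, 0.9, 0.5]
gripper_width: 0.0918
```

```bash
python3 - <<'E'
from h import *
from station import manip
print(manip.observe()["tcp_pos"],manip.observe()["tcp_rot"])
s=snap("wrist","w1"); print(s["origin"],s["rotation"])
E
```

```text
[ 0.61891721 -0.10901558  0.16330319] [ 0.7055106   0.70869817  0.00089191 -0.00095384]
[ 0.61816422 -0.03388574  0.32106109] [-1.40573120e-01  5.00001500e-05  1.51743371e-03  9.90069135e-01]
```

View pics/w1.png

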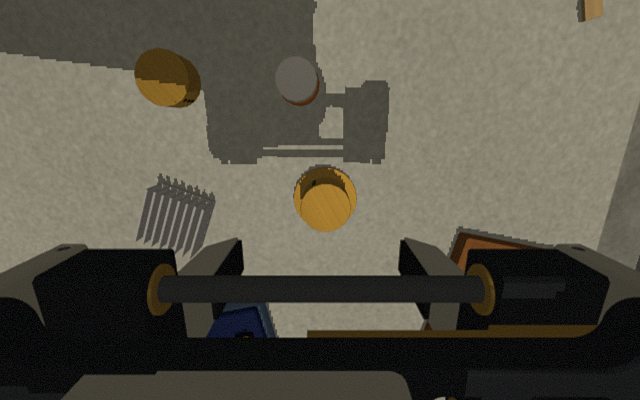

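The wrist view shows the flanged bar's bright top face centred at about (325,208), the plain bar at (165,75), the jar at (297,79) and the sink turned a few degrees at (177,213).

```bash
cat >> h.py <<'E'
def face(s,box,lo,hi,k=3,brass=True):
    x0,y0,x1,y1=box; c=s["color"][y0:y1,x0:x1]; hs=cv2.cvtColor(cv2.GaussianBlur(c,(k,k),0),cv2.COLOR_BGR2HSV)
    m=cv2.inRange(hs,np.array(lo),np.array(hi)); m=cv2.morphologyEx(m,cv2.MORPH_OPEN,np.ones((5,5)))
    cs=cv2.findContours(m,cv2.RETR_EXTERNAL,cv2.CHAIN_APPROX_NONE)[0]; c=max(cs,key=cv2.contourArea)
    return cv2.convexHull(c)[:,0,:]+[x0,y0], cv2.contourArea(c)
E
python3 - <<'E'
from h import *
s=snap("wrist")
hs=cv2.cvtColor(s["color"],cv2.COLOR_BGR2HSV)
for v in range(160,240,4): print(v,hs[v,325],end=' ')
print()
for v in (75,110): print(hs[v,165])
for vmin in (150,170,185):
    h,a=face(s,(280,155,370,240),(10,100,vmin),(35,255,255)); e=cv2.fitEllipse(h)
    P=plane(s,h[:,0],h[:,1],.044); print(vmin,a,e,circ(P))
h,a=face(s,(280,155,370,240),(10,80,60),(35,255,255)); print(cv2.boundingRect(h),circ(plane(s,h[:,0],h[:,1],.008)))
E
```

```text
160 [ 23  39 137] 164 [ 24  38 107] 168 [ 19 186  81] 172 [ 21 192  73] 176 [ 20 181  72] 180 [ 19 180  65] 184 [ 20 178 153] 188 [ 20 185 163] 192 [ 19 179 164] 196 [ 19 185 160] 200 [ 20 188 167] 204 [ 20 186 163] 208 [ 20 183 166] 212 [ 20 177 166] 216 [ 20 183 170] 220 [ 20 180 163] 224 [ 19 175 165] 228 [ 20 181 162] 232 [ 24  37 144] 236 [ 23  37 144] 
[ 20 200  74]
[ 25  42 135]
150 1902.0 ((329.5650939941406, 203.9254608154297), (46.878475189208984, 59.70049285888672), 51.19936752319336) (array([ 0.62688827, -0.11360166]), np.float64(0.026644323139379866))Traceback (most recent call last):
  File "<stdin>", line 8, in <module>
  File "h.py", line 27, in face
    cs=cv2.findContours(m,cv2.RETR_EXTERNAL,cv2.CHAIN_APPROX_NONE)[0]; c=max(cs,key=cv2.contourArea)
                                                                         ~~~^^^^^^^^^^^^^^^^^^^^^^^^
ValueError: max() iterable argument is empty
```

```bash
python3 - <<'E'
from h import *
s=snap("wrist")
h,a=face(s,(280,155,370,240),(10,100,140),(35,255,255)); h=h[h[:,1]>206]
print(len(h),circ(plane(s,h[:,0],h[:,1],.044)))
h,a=face(s,(280,155,370,240),(10,80,40),(35,255,255)); print(cv2.boundingRect(h));h=h[h[:,1]<196];print(len(h),circ(plane(s,h[:,0],h[:,1],.008)))
h,a=face(s,(125,40,210,115),(10,80,40),(35,255,255)); h=h[(h[:,1]<70)&(h[:,0]<175)];print("plain",circ(plane(s,h[:,0],h[:,1],.030)))
E
```

```text
13 (array([ 0.62240995, -0.11129628]), np.float64(0.028905159964280176))
(293, 167, 64, 65)
17 (array([ 0.62266855, -0.11527351]), np.float64(0.03468279805545388))
plain (array([0.47230877, 0.00309126]), np.float64(0.025379015871335925))
```

Call:
{"method": "move_arm", "body": {"targets": [-3,2,20,0,-3,2,25,0,0,0,25,0,0,0,25,0,0,0,25,0,0,0,18,0,0,0,7,0,0,0,0,0]}}

```text
clock: 1.73
tcp_pos: [0.6368, -0.0996, 0.0229]
tcp_rot: [0.699, 0.715, 0.01, 0.005]
force: [-0.2, -0.3, 0.2]
gripper_width: 0.0919
```

Call:
{"method": "move_arm", "body": {"targets": [0,0,0,0,0,0,0,0,0,0,0,0,0,0,0,0,0,0,0,0,0,0,0,0,0,0,0,0,0,0,0,0], "gripper": -1, "newtons": 40}}

```text
clock: 2.4
tcp_pos: [0.635, -0.0955, 0.0265]
tcp_rot: [0.698, 0.716, 0.009, 0.003]
force: [-3.1, 2.3, -1.9]
gripper_width: 0.0432
```

Call:
{"method": "move_arm", "body": {"targets": [0,0,0,0,0,0,0,0,0,0,0,0,0,0,0,0,0,0,0,0,0,0,0,0,0,0,0,0,0,0,0,0], "gripper": 1}}

```text
clock: 3.07
tcp_pos: [0.6425, -0.0984, 0.0308]
tcp_rot: [0.699, 0.715, 0.013, 0.01]
force: [-0.9, 0.4, 0.4]
gripper_width: 0.0899
```

```bash
python3 - <<'E'
from h import *
from station import manip
o=manip.observe();print(o["tcp_pos"],o["gripper_width"],o["joint_pos"].round(3),R.from_quat(o["tcp_rot"]).as_matrix().round(3))
a=snap("side","s2")["color"][120:270,200:400];b=snap("wrist","w2")["color"]
cv2.imwrite("pics/m2.png",np.vstack([cv2.resize(a,(640,480))[:300],b[100:400]]))
E
```

```text
[ 0.64252015 -0.09836139  0.03078866] 0.08986131991350042 [ 0.365  0.709 -0.345  1.704  0.315  0.751 -0.104] [[-0.024  0.999  0.032]
 [ 1.     0.023  0.006]
 [ 0.005  0.032 -0.999]]
```

View pics/m2.png

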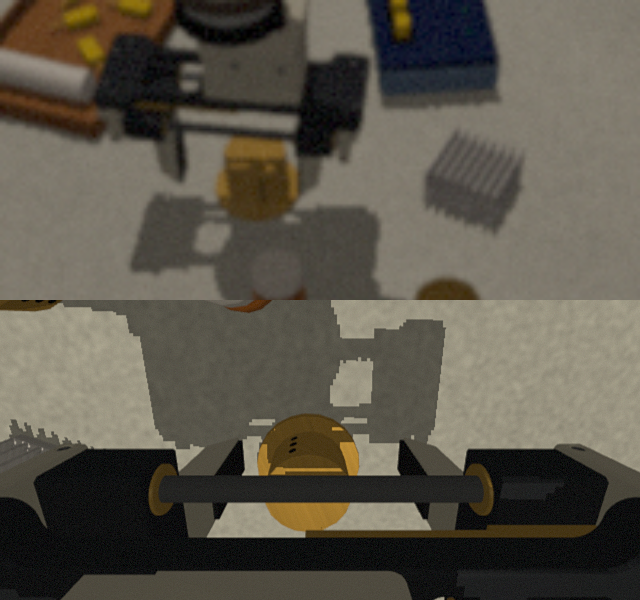

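The off-centre first grip (the arm drifted) turned the bar and moved it slightly, but it still stands on its flange: side crop centre (258,180), wrist crop (308,470). I rise and check the arm's drift before trying again.

Call:
{"method": "move_arm", "body": {"targets": [0,0,-12,0,0,0,-12,0,0,0,-12,0,0,0,-12,0,0,0,-12,0,0,0,-12,0,0,0,0,0,0,0,0,0]}}

```text
clock: 3.83
tcp_pos: [0.6411, -0.0987, 0.1134]
tcp_rot: [0.698, 0.715, 0.014, 0.011]
force: [-0.4, -0.3, 0.1]
gripper_width: 0.092
```

Call:
{"method": "move_arm", "body": {"targets": [0,0,0,0,0,0,0,0,0,0,0,0,0,0,0,0,0,0,0,0,0,0,0,0,0,0,0,0,0,0,0,0]}}

```text
clock: 4.5
tcp_pos: [0.6392, -0.0984, 0.1104]
tcp_rot: [0.698, 0.715, 0.013, 0.009]
force: [0.3, 0.2, 0.5]
gripper_width: 0.0918
```

```bash
python3 - <<'E'
from h import *
from station import manip
o=manip.observe();print(o["clock"],o["tcp_pos"],o["joint_velocities"].round(4),o["joint_pos"].round(3),R.from_quat(o["tcp_rot"]).as_matrix().round(3))
s=snap("wrist","w3");o=manip.observe();print(o["clock"],o["tcp_pos"],o["joint_velocities"].round(4))
E
```

```text
4.5 [ 0.63915494 -0.09844544  0.11041902] [-0.0023  0.0061  0.0006  0.0023  0.0005 -0.0004 -0.0004] [ 0.396  0.6   -0.384  1.681  0.267  0.882 -0.068] [[-0.024  0.999  0.031]
 [ 1.     0.024  0.006]
 [ 0.005  0.031 -1.   ]]
4.55 [ 0.63911669 -0.09844701  0.11040877] [ 0.0006 -0.0016 -0.0007 -0.0008  0.      0.0008  0.0005]
```

View pics/w3.png

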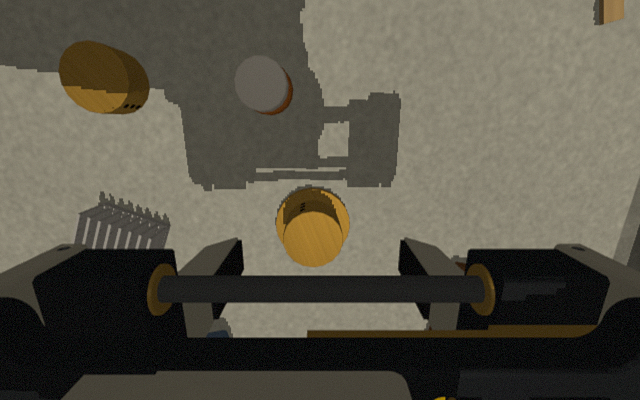

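The bar still stands in one piece, with its top face at (313,238). I measure it again and descend slowly in stages.

```bash
cat >> h.py <<'E'
def todelta(x,y,zt=None):
    from station import manip
    o=manip.observe(); M=R.from_quat(o["tcp_rot"]).as_matrix(); p=o["tcp_pos"]
    t=np.array([x,y,p[2] if zt is None else zt]); print("t",round(o["clock"],2),"tcp",p.round(4),"tilt",M[:2,2].round(3),"tool delta mm",(M.T@(t-p)*1e3).round(1),"yaw",round(np.arctan2(M[0,0],M[1,0]),3),"w",round(o["gripper_width"],4),"F",o["force"].round(1))
E
cat > fl.py <<'E'
from h import *
s=snap("wrist")
m=np.zeros(s["color"].shape[:2],np.uint8)
h,a=face(s,(245,130,400,272),(10,80,40),(35,255,255))
x,y,w,hh=cv2.boundingRect(h)
f=h[h[:,1]<y+w*.5]; c,r=circ(plane(s,f[:,0],f[:,1],.008)); print("flange",c,r,(x,y,w,hh))
g=h[h[:,1]>y+hh-w*.33]; c2,r2=circ(plane(s,g[:,0],g[:,1],.044)); print("top",c2,r2)
todelta(*c)
E
python3 fl.py
```

```text
flange [ 0.63437293 -0.115319  ] 0.03437041843371317 (276, 188, 74, 80)
top [ 0.63441307 -0.11719382] 0.024682499909197454
t 4.6 tcp [ 0.6392 -0.0985  0.1105] tilt [0.031 0.006] tool delta mm [-16.7  -5.3  -0.2] yaw -0.024 w 0.0917 F [ 0.7  0.  -0.3]
```

Call:
{"method": "move_arm", "body": {"targets": [-5,-2,6,0,-5,-2,6,0,-5,-2,6,0,-3,-2,6,0,0,0,6,0,0,0,6,0,0,0,0,0,0,0,0,0]}}

```text
clock: 5.27
tcp_pos: [0.6309, -0.1198, 0.069]
tcp_rot: [0.699, 0.715, 0.012, 0.009]
force: [0.9, 0.5, 0.1]
gripper_width: 0.0921
```

```bash
python3 -c "
from h import *
todelta(.6344,-.116,.016)"
```

```text
t 5.27 tcp [ 0.6309 -0.1198  0.069 ] tilt [0.029 0.005] tool delta mm [ 3.5  2.1 53.1] yaw -0.022 w 0.0921 F [0.9 0.5 0.1]
```

Call:
{"method": "move_arm", "body": {"targets": [1,1,7,0,1,1,7,0,1,0,7,0,0,0,7,0,0,0,7,0,0,0,5,0,0,0,3,0,0,0,0,0]}}

```text
clock: 5.93
tcp_pos: [0.635, -0.1142, 0.0213]
tcp_rot: [0.698, 0.716, 0.013, 0.008]
force: [-0.6, -0.1, 0.1]
gripper_width: 0.0916
```

```bash
python3 -c "
from h import *
todelta(.6344,-.116,.016)"
```

```text
t 5.93 tcp [ 0.635  -0.1142  0.0213] tilt [0.029 0.006] tool delta mm [-1.8 -0.8  5.3] yaw -0.025 w 0.0916 F [-0.6 -0.1  0.1]
```

Call:
{"method": "move_arm", "body": {"targets": [-2,-1,4,0,0,0,0,0,0,0,0,0,0,0,0,0,0,0,0,0,0,0,0,0,0,0,0,0,0,0,0,0], "gripper": -1, "newtons": 40}}

```text
clock: 6.6
tcp_pos: [0.6353, -0.1171, 0.018]
tcp_rot: [0.699, 0.715, 0.013, 0.009]
force: [0.7, -0.3, -2.7]
gripper_width: 0.0494
```

```bash
python3 -c "
from h import *
todelta(.6344,-.116,.016)"
```

```text
t 6.6 tcp [ 0.6353 -0.1171  0.018 ] tilt [0.032 0.006] tool delta mm [ 1.1 -0.9  1.9] yaw -0.024 w 0.0494 F [ 0.7 -0.3 -2.7]
```

Call:
{"method": "move_arm", "body": {"targets": [0,0,-8,0,0,0,-14,0,0,0,-18,0,0,0,-20,0,0,0,-20,0,0,0,-20,0,0,0,-14,0,0,0,-6,0]}}

```text
clock: 7.27
tcp_pos: [0.6194, -0.1164, 0.1373]
tcp_rot: [0.698, 0.716, 0.006, -0.001]
force: [0.8, -0.5, -8.1]
gripper_width: 0.0494
```

```bash
python3 -c "
from h import *
todelta(.49,.21,.2)"
```

```text
t 7.27 tcp [ 0.6194 -0.1164  0.1373] tilt [0.006 0.01 ] tool delta mm [ 330.1 -120.8  -60.3] yaw -0.025 w 0.0494 F [ 0.8 -0.5 -8.1]
```

Call:
{"method": "move_arm", "body": {"targets": [8,-3,-10,0,16,-6,-10,0,22,-8,-10,0,26,-10,-10,0,26,-10,-8,0,26,-10,-4,0,26,-10,0,0,26,-10,0,0]}}

```text
clock: 7.93
tcp_pos: [0.5401, 0.0571, 0.1927]
tcp_rot: [0.703, 0.711, 0.001, -0.002]
force: [0.2, 0.6, -8.1]
gripper_width: 0.0494
```

```bash
python3 -c "
from h import *
todelta(.49,.24,.2)"
```

```text
t 7.93 tcp [0.5401 0.0571 0.1927] tilt [-0.001  0.005] tool delta mm [183.4 -48.   -6.4] yaw -0.011 w 0.0494 F [ 0.2  0.6 -8.1]
```

Call:
{"method": "move_arm", "body": {"targets": [26,-8,0,0,26,-8,-2,0,26,-8,-2,0,24,-6,0,0,20,-5,0,0,14,-3,0,0,7,0,0,0,0,0,0,0]}}

```text
clock: 8.6
tcp_pos: [0.4813, 0.2176, 0.1971]
tcp_rot: [0.697, 0.717, -0.003, -0.006]
force: [0.7, 0.6, -8.0]
gripper_width: 0.0494
```

```bash
python3 -c "
from h import *
s=snap('wrist','w4');todelta(.491,.327,.2)"
```

```text
t 8.65 tcp [0.4812 0.2166 0.1969] tilt [-0.014  0.004] tool delta mm [110.1  12.9  -2.7] yaw -0.029 w 0.0493 F [-1.6  0.1 -7.5]
```

View pics/w4.png

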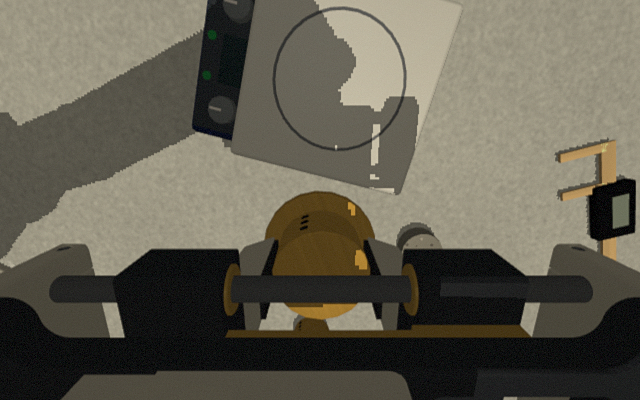

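The ring shows at about (340,79), and the bar is held level between the fingers with its flange visible at (319,245).

```bash
cat > ring.py <<'E'
from h import *
def ring(s,c0,z=.1,r0=.054):
    g=cv2.cvtColor(s["color"],cv2.COLOR_BGR2GRAY); bh=cv2.morphologyEx(g,cv2.MORPH_BLACKHAT,np.ones((7,7)))
    c=plane(s,*c0,z)[0][:2]
    for it in range(4):
        best=[]
        for a in np.arange(0,2*np.pi,np.pi/60):
            rr=np.arange(r0-(.012 if it==0 else .005),r0+(.0121 if it==0 else .0051),.0005); P=np.c_[c[0]+rr*np.cos(a),c[1]+rr*np.sin(a),z+0*rr]
            q=proj(s,P).astype(np.float32); v=cv2.remap(bh,q[None,:,0],q[None,:,1],cv2.INTER_LINEAR)[0].astype(float)
            if v.max()>15: best.append(P[np.argmax(v)])
        B=np.array(best); c,r=circ(B)
        res=abs(np.hypot(*(B[:,:2]-c).T)-r); c,r=circ(B[res<np.median(res)*3])
    return c,r,len(B),np.median(res)
if __name__=="__main__":
    s=snap("wrist")
    print(ring(s,(340,79)))
    for n,c0 in (("scene",(426,272)),("side",(314,347))):
        q=snap(n)
        for z in (.098,.1,.102): print(n,z,ring(q,c0,z))
    h,a=face(s,(255,180,385,262),(8,80,25),(35,255,255)); f=h[h[:,1]<238]
    from station import manip
    z=manip.observe()["tcp_pos"][2]-.010
    print("flange",circ(plane(s,f[:,0],f[:,1],z)),manip.observe()["tcp_pos"])
E
python3 ring.py
```

```text
(array([0.49112105, 0.32250974]), np.float64(0.052500000000002794), 120, np.float64(7.626383507085971e-05))
scene 0.098 (array([0.48688432, 0.32210129]), np.float64(0.0526575761754616), 98, np.float64(0.0003006657955737374))
scene 0.1 (array([0.48827425, 0.3231704 ]), np.float64(0.05252031316589715), 96, np.float64(0.00043825631861098974))
scene 0.102 (array([0.48966607, 0.324215  ]), np.float64(0.05234250083461378), 97, np.float64(0.0004181979747351072))
side 0.098 (array([0.49132021, 0.32113405]), np.float64(0.052713684669756754), 117, np.float64(0.00025537126660198084))
side 0.1 (array([0.49131088, 0.3217226 ]), np.float64(0.05249999999999962), 117, np.float64(0.0001065769385689419))
side 0.102 (array([0.49116717, 0.32239279]), np.float64(0.05233040215376371), 117, np.float64(0.00014796020334380267))
flange (array([0.47955425, 0.21861838]), np.float64(0.03364533502119825)) [0.48314737 0.21326959 0.19676777]
```

Call:
{"method": "move_arm", "body": {"targets": [8,1,0,0,14,2,-1,0,18,2,-1,0,18,2,0,0,18,1,0,0,14,1,0,0,8,0,0,0,0,0,0,0]}}

```text
clock: 9.47
tcp_pos: [0.4975, 0.3048, 0.1967]
tcp_rot: [0.707, 0.707, -0.006, -0.004]
force: [-0.1, 0.5, -7.9]
gripper_width: 0.0496
```

```bash
python3 -c "
from h import *
todelta(.4915,.321,.119)"
```

```text
t 9.47 tcp [0.4975 0.3048 0.1967] tilt [-0.013 -0.003] tool delta mm [16.4 -5.  77.7] yaw 0.001 w 0.0496 F [-0.1  0.5 -7.9]
```

Call:
{"method": "move_arm", "body": {"targets": [4,-2,5,0,5,-2,8,0,4,-1,9,0,2,0,9,0,0,0,9,0,0,0,8,0,0,0,4,0,0,0,0,0]}}

```text
clock: 10.13
tcp_pos: [0.4916, 0.3141, 0.1365]
tcp_rot: [0.71, 0.705, -0.009, -0.003]
force: [0.0, 0.3, -7.4]
gripper_width: 0.0494
```

```bash
python3 -c "
from h import *
todelta(.4915,.321,.119)"
```

```text
t 10.13 tcp [0.4916 0.3141 0.1365] tilt [-0.017 -0.009] tool delta mm [ 7.1  0.1 17.5] yaw 0.007 w 0.0494 F [ 0.   0.3 -7.4]
```

Call:
{"method": "move_arm", "body": {"targets": [3,0,4,0,3,0,4,0,2,0,3,0,0,0,2,0,0,0,0,0,0,0,0,0,0,0,0,0,0,0,0,0]}}

```text
clock: 10.8
tcp_pos: [0.4926, 0.3231, 0.123]
tcp_rot: [0.71, 0.704, -0.008, -0.002]
force: [-1.1, 0.3, -7.7]
gripper_width: 0.0496
```

```bash
python3 -c "
from h import *
todelta(.4915,.321,.119)"
```

```text
t 10.8 tcp [0.4926 0.3231 0.123 ] tilt [-0.015 -0.008] tool delta mm [-2.1 -1.1  4. ] yaw 0.008 w 0.0496 F [-1.1  0.3 -7.7]
```

Nearly down, so I lower until the force shows contact.

Call:
{"method": "move_arm", "body": {"targets": [-2,-1,2,0,0,0,1,0,0,0,1,0,0,0,1,0,0,0,0,0,0,0,0,0,0,0,0,0,0,0,0,0]}}

```text
clock: 11.47
tcp_pos: [0.4921, 0.3209, 0.119]
tcp_rot: [0.71, 0.704, -0.007, -0.002]
force: [-0.5, -0.3, -6.4]
gripper_width: 0.0495
```

```bash
python3 -c "
from h import *
todelta(.4915,.321,.119)"
```

```text
t 11.47 tcp [0.4921 0.3209 0.119 ] tilt [-0.013 -0.007] tool delta mm [ 0.1 -0.6  0. ] yaw 0.008 w 0.0495 F [-0.5 -0.3 -6.4]
```

Call:
{"method": "move_arm", "body": {"targets": [0,0,1,0,0,0,1,0,0,0,0,0,0,0,0,0,0,0,0,0,0,0,0,0,0,0,0,0,0,0,0,0]}}

```text
clock: 12.13
tcp_pos: [0.4924, 0.3212, 0.1189]
tcp_rot: [0.71, 0.704, -0.007, -0.001]
force: [-0.9, -1.0, -3.8]
gripper_width: 0.0492
```

Call:
{"method": "move_arm", "body": {"targets": [0,0,0,0,0,0,0,0,0,0,0,0,0,0,0,0,0,0,0,0,0,0,0,0,0,0,0,0,0,0,0,0], "gripper": 1}}

```text
clock: 12.8
tcp_pos: [0.4967, 0.3249, 0.1231]
tcp_rot: [0.71, 0.704, -0.001, -0.001]
force: [0.0, -0.0, -0.8]
gripper_width: 0.0912
```

Call:
{"method": "move_arm", "body": {"targets": [0,0,-10,0,0,0,-14,0,0,0,-14,0,0,0,-14,0,0,0,-14,0,0,0,-10,0,0,0,-5,0,0,0,0,0]}}

```text
clock: 13.47
tcp_pos: [0.4964, 0.3251, 0.2111]
tcp_rot: [0.71, 0.704, -0.001, -0.001]
force: [0.9, -0.3, -0.6]
gripper_width: 0.092
```

```bash
python3 - <<'E'
from h import *
from ring import ring
todelta(.605,.144,.2)
s=snap("wrist","w5")
a=snap("scene");b=snap("side")
for n,q,p in (("scene",a,(.4905,.3225)),("side",b,(.4905,.3225))):
    print(n,proj(q,[[*p,.1],[*p,.144]]).round())
cv2.imwrite("pics/m5.png",np.vstack([np.hstack([cv2.resize(q["color"][y:y+120,x:x+160],(320,240)) for q,x,y in ((a,350,210),(b,240,280))]),s["color"][40:360]]))
E
```

```text
t 13.47 tcp [0.4964 0.3251 0.2111] tilt [-0.003 -0.001] tool delta mm [-180.3  110.    11. ] yaw 0.007 w 0.092 F [ 0.9 -0.3 -0.6]
scene [[425. 272.]
 [428. 256.]]
side [[315. 345.]
 [315. 336.]]
```

View pics/m5.png

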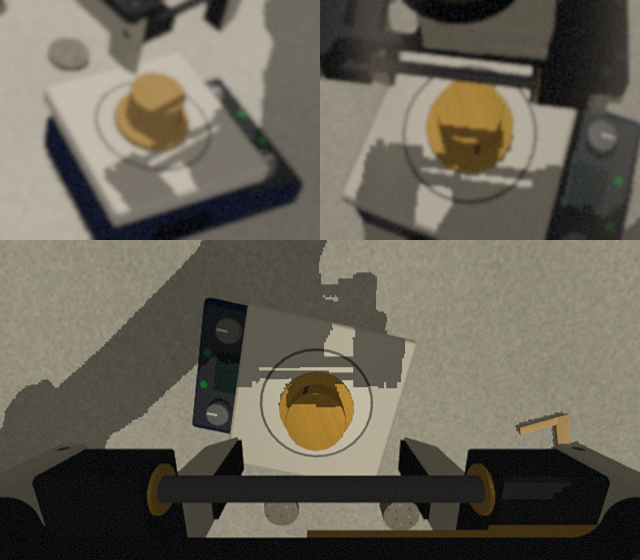

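The bar stands upright inside the ring: wrist flange centre near (316,412) in the crop, ring centre near (316,403). I measure the offset, then go to disc d1.

```bash
cat > st.py <<'E'
from h import *
from ring import ring
def col(s,box,zt,r=.025,lo=(8,80,25),hi=(35,255,255),part="low",frac=.3):
    h,a=face(s,box,lo,hi); x,y,w,hh=cv2.boundingRect(h)
    f=h[h[:,1]>y+hh-w*frac] if part=="low" else h[h[:,1]<y+w*frac]
    return circ(plane(s,f[:,0],f[:,1],zt)),(x,y,w,hh)
if __name__=="__main__":
    s=snap("wrist")
    print(ring(s,proj(s,[.4905,.3225,.1])[0]))
    print("flange",col(s,(260,120,380,262),.108,part="up",frac=.5)); print("top",col(s,(260,120,380,262),.144))
E
python3 st.py
```

```text
(array([0.49095397, 0.322541  ]), np.float64(0.05249999999999856), 120, np.float64(9.31666514521548e-05))
flange ((array([0.49102215, 0.3224441 ]), np.float64(0.034189910403708314)), (280, 171, 75, 80))
top ((array([0.49120394, 0.32106845]), np.float64(0.02476744643818992)), (280, 171, 75, 80))
```

Call:
{"method": "move_arm", "body": {"targets": [-8,5,0,0,-16,10,0,0,-22,13,0,0,-22,13,0,0,-22,13,0,0,-22,13,0,0,-16,10,0,0,-6,4,0,0]}}

```text
clock: 14.33
tcp_pos: [0.575, 0.1815, 0.2009]
tcp_rot: [0.707, 0.707, -0.009, -0.004]
force: [0.3, -0.2, 0.0]
gripper_width: 0.0919
```

```bash
python3 - <<'E'
from h import *
todelta(.605,.144,.12)
s=snap("wrist","w6")
b=cv2.convertScaleAbs(s["color"],alpha=1.6); cv2.imwrite("pics/w6b.png",b)
E
```

```text
t 14.33 tcp [0.575  0.1815 0.2009] tilt [-0.018 -0.007] tool delta mm [-37.   31.4  80.6] yaw -0.0 w 0.0919 F [ 0.3 -0.2  0. ]
```

View pics/w6b.png

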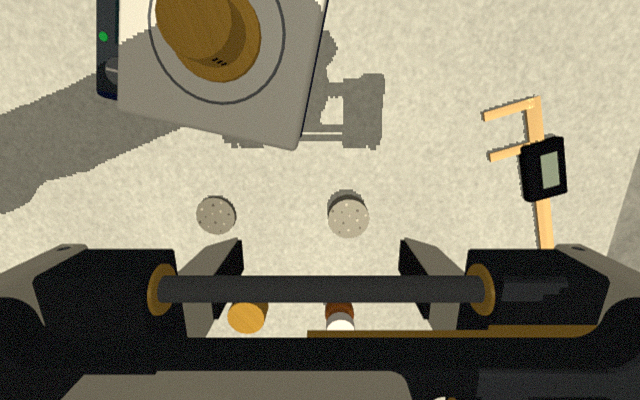

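Flanged bar is within 1 mm of the ring centre. The right disc (348,217) shows a side wall and shadow, and the left one (216,214) is flat, so d1 is the thick one.

Call:
{"method": "move_arm", "body": {"targets": [-2,4,4,0,-4,5,8,0,-4,5,10,0,-4,5,10,0,-4,5,10,0,0,3,8,0,0,0,4,0,0,0,0,0]}}

```text
clock: 15.05
tcp_pos: [0.5998, 0.1657, 0.1373]
tcp_rot: [0.705, 0.709, -0.01, -0.007]
force: [-0.6, -0.5, 0.7]
gripper_width: 0.0918
```

```bash
cat > disc.py <<'E'
from h import *
s0=cv2.imread("pics/w6.png")
s=snap("wrist","w7")
c0=np.array(proj(s,[.605,.144,.024])[0]).astype(int); print(c0)
g=cv2.medianBlur(cv2.cvtColor(s["color"],cv2.COLOR_BGR2GRAY),5)
x0,y0=c0-60; x0=max(x0,0);y0=max(y0,0); roi=g[y0:min(y0+120,268),x0:x0+120]
C=cv2.HoughCircles(roi,cv2.HOUGH_GRADIENT,1,20,param1=60,param2=12,minRadius=20,maxRadius=42)
print((C[0]+[x0,y0,0])[:4])
v=cv2.cvtColor(roi,cv2.COLOR_GRAY2BGR)
for x,y,r in C[0][:2]: 
    P=plane(s,x+x0,y+y0,.024)[0]; d=np.linalg.norm(P-s["origin"]); print(P.round(4),"r",r*d/294*1.0)
    cv2.circle(v,(int(x),int(y)),int(r),(0,0,255),1)
cv2.imwrite("pics/disc.png",cv2.resize(v,None,fx=3,fy=3))
todelta(*plane(s,C[0][0][0]+x0,C[0][0][1]+y0,.024)[0][:2],.005)
E
python3 disc.py
```

```text
[329 223]
[[328.5        222.5         25.20000076]]
[0.6042 0.1445 0.024 ] r 0.024645229528661893
t 15.1 tcp [0.5998 0.1659 0.1377] tilt [-0.024 -0.005] tool delta mm [-20.7   7.5 132.7] yaw -0.006 w 0.0916 F [0.8 0.6 0.5]
```

View pics/disc.png

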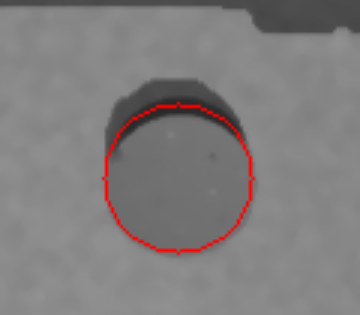

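Hough fits the disc's top rim well: centre (0.6042, 0.1445), radius 24.6 mm at z = 24 mm, which agrees with the first triangulation.

Call:
{"method": "move_arm", "body": {"targets": [-3,1,5,0,-4,1,9,0,-4,1,12,0,-4,1,14,0,-4,1,14,0,-2,1,14,0,0,1,10,0,0,0,5,0]}}

```text
clock: 15.77
tcp_pos: [0.6073, 0.1429, 0.0505]
tcp_rot: [0.705, 0.709, -0.008, -0.005]
force: [-0.7, 0.1, 0.6]
gripper_width: 0.0917
```

```bash
python3 -c "
from h import *
todelta(.6042,.1445,.006)"
```

```text
t 15.77 tcp [0.6073 0.1429 0.0505] tilt [-0.018 -0.004] tool delta mm [ 1.8 -2.3 44.6] yaw -0.007 w 0.0917 F [-0.7  0.1  0.6]
```

Call:
{"method": "move_arm", "body": {"targets": [1,-1,7,0,1,-1,8,0,0,-1,8,0,0,0,8,0,0,0,6,0,0,0,4,0,0,0,0,0,0,0,0,0]}}

```text
clock: 16.43
tcp_pos: [0.6025, 0.1459, 0.0044]
tcp_rot: [0.704, 0.71, -0.008, -0.005]
force: [-0.6, -0.7, -0.4]
gripper_width: 0.0916
```

```bash
python3 -c "
from h import *
todelta(.6042,.1445,.006)"
```

```text
t 16.43 tcp [0.6025 0.1459 0.0044] tilt [-0.019 -0.004] tool delta mm [-1.4  1.7 -1.6] yaw -0.008 w 0.0916 F [-0.6 -0.7 -0.4]
```

Call:
{"method": "move_arm", "body": {"targets": [-1,1,-2,0,0,0,0,0,0,0,0,0,0,0,0,0,0,0,0,0,0,0,0,0,0,0,0,0,0,0,0,0], "gripper": -1, "newtons": 20}}

```text
clock: 17.1
tcp_pos: [0.6055, 0.1451, 0.0089]
tcp_rot: [0.704, 0.71, -0.006, -0.004]
force: [-0.6, -0.7, -1.3]
gripper_width: 0.0495
```

```bash
python3 -c "
from h import *
todelta(.6042,.1445,.006)"
```

```text
t 17.1 tcp [0.6055 0.1451 0.0089] tilt [-0.015 -0.003] tool delta mm [-0.5 -1.3  2.9] yaw -0.008 w 0.0495 F [-0.6 -0.7 -1.3]
```

Call:
{"method": "move_arm", "body": {"targets": [0,0,-8,0,0,0,-14,0,0,0,-20,0,0,0,-24,0,0,0,-26,0,0,0,-26,0,0,0,-26,0,0,0,-20,0]}}

```text
clock: 17.77
tcp_pos: [0.603, 0.1448, 0.18]
tcp_rot: [0.704, 0.71, -0.011, -0.007]
force: [0.7, -0.3, -0.2]
gripper_width: 0.0494
```

Call:
{"method": "move_arm", "body": {"targets": [6,-4,-14,0,12,-8,-6,0,18,-12,0,0,22,-14,0,0,22,-14,0,0,22,-14,0,0,18,-12,0,0,8,-5,0,0]}}

```text
clock: 18.43
tcp_pos: [0.5176, 0.2782, 0.2151]
tcp_rot: [0.706, 0.709, -0.005, -0.003]
force: [-0.9, 0.1, -1.2]
gripper_width: 0.0495
```

```bash
python3 -c "
from h import *
todelta(.491,.322,.2)"
```

```text
t 18.43 tcp [0.5176 0.2782 0.2151] tilt [-0.011 -0.003] tool delta mm [ 44.  -26.2  15.3] yaw -0.004 w 0.0495 F [-0.9  0.1 -1.2]
```

Call:
{"method": "move_arm", "body": {"targets": [6,-4,1,0,9,-5,3,0,10,-6,4,0,9,-5,3,0,6,-3,2,0,3,-2,1,0,0,0,0,0,0,0,0,0]}}

```text
clock: 19.1
tcp_pos: [0.4883, 0.3248, 0.1989]
tcp_rot: [0.705, 0.709, -0.006, -0.003]
force: [0.5, -0.1, -1.0]
gripper_width: 0.0496
```

```bash
python3 -c "
from h import *
todelta(.4912,.3218,.153)
s=snap('wrist','w8')"
```

```text
t 19.1 tcp [0.4883 0.3248 0.1989] tilt [-0.012 -0.005] tool delta mm [-2.8  3.5 45.9] yaw -0.006 w 0.0496 F [ 0.5 -0.1 -1. ]
```

View pics/w8.png

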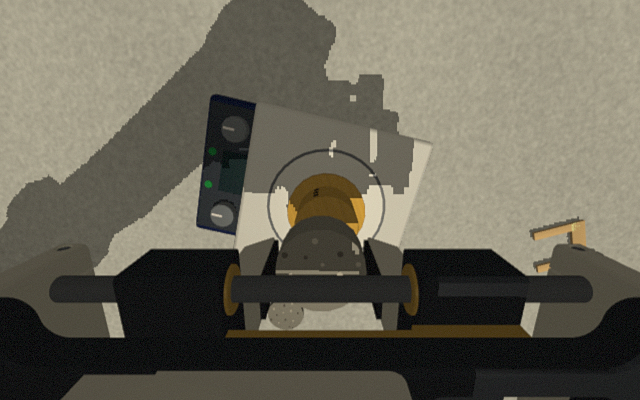

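The disc is held level between the pads at (319,260), with the bar (325,205) below it. I descend to just above contact.

Call:
{"method": "move_arm", "body": {"targets": [-1,1,4,0,-1,1,7,0,-1,1,8,0,0,0,8,0,0,0,6,0,0,0,4,0,0,0,0,0,0,0,0,0]}}

```text
clock: 19.82
tcp_pos: [0.4931, 0.3173, 0.1567]
tcp_rot: [0.707, 0.707, -0.007, -0.002]
force: [-0.4, -0.4, -0.6]
gripper_width: 0.0496
```

```bash
python3 -c "
from h import *
todelta(.4912,.3218,.153)"
```

```text
t 19.82 tcp [0.4931 0.3173 0.1567] tilt [-0.013 -0.008] tool delta mm [ 4.5 -1.9  3.7] yaw -0.0 w 0.0496 F [-0.4 -0.4 -0.6]
```

Call:
{"method": "move_arm", "body": {"targets": [2,-1,0,0,2,-1,0,0,1,0,1,0,0,0,1,0,0,0,0,0,0,0,0,0,0,0,0,0,0,0,0,0]}}

```text
clock: 20.48
tcp_pos: [0.4912, 0.3243, 0.156]
tcp_rot: [0.707, 0.708, -0.006, -0.002]
force: [-0.3, 0.4, -1.2]
gripper_width: 0.0491
```

```bash
python3 -c "
from h import *
todelta(.4912,.3218,.153)"
```

```text
t 20.48 tcp [0.4912 0.3243 0.156 ] tilt [-0.011 -0.006] tool delta mm [-2.5  0.   3. ] yaw -0.001 w 0.0491 F [-0.3  0.4 -1.2]
```

Call:
{"method": "move_arm", "body": {"targets": [-1,0,1,0,-1,0,1,0,0,0,1,0,0,0,0.5,0,0,0,0,0,0,0,0,0,0,0,0,0,0,0,0,0]}}

```text
clock: 21.15
tcp_pos: [0.4915, 0.3221, 0.1529]
tcp_rot: [0.707, 0.707, -0.006, -0.002]
force: [0.4, -0.9, -0.5]
gripper_width: 0.0495
```

```bash
python3 -c "
from h import *
todelta(.4912,.3218,.153)"
```

```text
t 21.15 tcp [0.4915 0.3221 0.1529] tilt [-0.01  -0.005] tool delta mm [-0.3 -0.3 -0.1] yaw -0.001 w 0.0495 F [ 0.4 -0.9 -0.5]
```

Call:
{"method": "move_arm", "body": {"targets": [0,0,1,0,0,0,1,0,0,0,0,0,0,0,0,0,0,0,0,0,0,0,0,0,0,0,0,0,0,0,0,0]}}

```text
clock: 21.82
tcp_pos: [0.4917, 0.3222, 0.1529]
tcp_rot: [0.707, 0.707, -0.005, -0.001]
force: [-0.4, -1.2, 1.4]
gripper_width: 0.0491
```

```bash
python3 -c "
from h import *
todelta(.4912,.3218,.153)"
```

```text
t 21.82 tcp [0.4917 0.3222 0.1529] tilt [-0.009 -0.006] tool delta mm [-0.4 -0.5 -0.1] yaw -0.001 w 0.0491 F [-0.4 -1.2  1.4]
```

The z force is now positive and the height has stopped falling, so the disc is seated and I release.

Call:
{"method": "move_arm", "body": {"targets": [0,0,0,0,0,0,0,0,0,0,0,0,0,0,0,0,0,0,0,0,0,0,0,0,0,0,0,0,0,0,0,0], "gripper": 1}}

```text
clock: 22.48
tcp_pos: [0.492, 0.3223, 0.1526]
tcp_rot: [0.707, 0.707, -0.005, -0.001]
force: [0.3, -0.2, -0.2]
gripper_width: 0.0914
```

Call:
{"method": "move_arm", "body": {"targets": [0,0,-8,0,0,0,-12,0,0,0,-14,0,0,0,-14,0,0,0,-14,0,0,0,-10,0,0,0,-5,0,0,0,0,0]}}

```text
clock: 23.15
tcp_pos: [0.4929, 0.3236, 0.2391]
tcp_rot: [0.707, 0.708, -0.004, -0.001]
force: [0.8, 0.8, 0.6]
gripper_width: 0.0919
```

```bash
python3 - <<'E'
from h import *
todelta(.469,.005,.2)
s=snap("wrist","w9"); g=cv2.medianBlur(cv2.cvtColor(s["color"],cv2.COLOR_BGR2GRAY),5)
c0=proj(s,[.491,.322,.168])[0].astype(int); x0,y0=c0-55
roi=g[y0:min(y0+110,268),x0:x0+110]
C=cv2.HoughCircles(roi,cv2.HOUGH_GRADIENT,1,10,param1=50,param2=10,minRadius=26,maxRadius=44)
print(c0)
for x,y,r in (C[0][:3] if C is not None else []): print(x+x0,y+y0,r,plane(s,x+x0,y+y0,.168)[0])
a=snap("side")["color"][280:400,240:400]
cv2.imwrite("pics/m9.png",np.hstack([cv2.resize(s["color"][y0-20:y0+130,x0-20:x0+130],(400,400)),cv2.resize(a,(533,400))])[:, :800])
E
```

```text
t 23.15 tcp [0.4929 0.3236 0.2391] tilt [-0.007 -0.004] tool delta mm [-318.4  -24.1   40.6] yaw -0.002 w 0.0919 F [0.8 0.8 0.6]
[319 217]
319.5 217.5 31.1 [0.49085658 0.32202718 0.168     ]
325.5 206.5 43.4 [0.49573096 0.33145221 0.168     ]
327.5 196.5 41.2 [0.49729639 0.33983219 0.168     ]
```

View pics/m9.png

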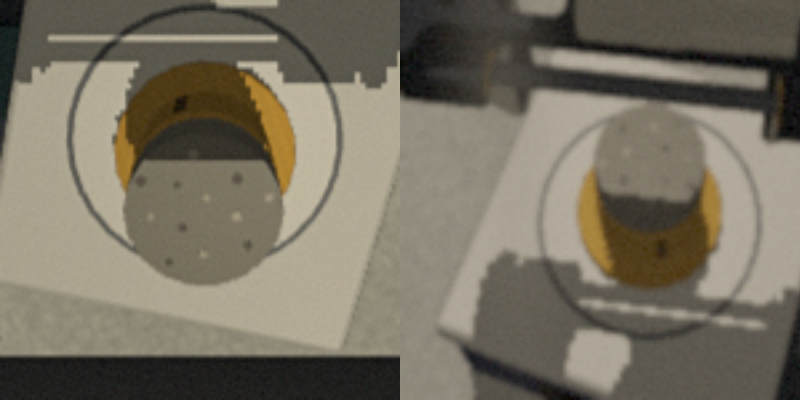

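The disc lies centred on the bar at (0.4909, 0.3220). Now the plain bar.

Call:
{"method": "move_arm", "body": {"targets": [-10,-1,0,0,-20,-2,0,0,-28,-2,0,0,-30,-2,0,0,-30,-2,0,0,-30,-2,4,0,-30,-2,8,0,-28,-2,8,0]}}

```text
clock: 23.92
tcp_pos: [0.4712, 0.1112, 0.2121]
tcp_rot: [0.702, 0.712, -0.008, -0.005]
force: [1.2, -0.2, -0.9]
gripper_width: 0.0919
```

Call:
{"method": "move_arm", "body": {"targets": [-22,-1,10,0,-18,0,12,0,-12,0,12,0,-8,0,10,0,-4,0,8,0,0,0,4,0,0,0,0,0,0,0,0,0]}}

```text
clock: 24.58
tcp_pos: [0.4611, 0.031, 0.1475]
tcp_rot: [0.707, 0.707, -0.015, -0.008]
force: [0.1, 0.7, -0.0]
gripper_width: 0.0919
```

```bash
cat > pb.py <<'E'
from h import *
todelta(.470,.005,.15)
s=snap("wrist","w10")
c=proj(s,[.47,.005,.03])[0].astype(int);print(c)
g=cv2.medianBlur(cv2.cvtColor(s["color"],cv2.COLOR_BGR2HSV)[:,:,2],5)
x0,y0=np.maximum(c-60,0);roi=g[y0:min(y0+120,272),x0:x0+120]
C=cv2.HoughCircles(roi,cv2.HOUGH_GRADIENT,1,10,param1=50,param2=10,minRadius=18,maxRadius=44)
for x,y,r in (C[0][:3] if C is not None else []):
    P=plane(s,x+x0,y+y0,.03)[0];print(x+x0,y+y0,r,P,r*(s["origin"][2]-.03)/294*1.03)
h,a=face(s,(x0,y0,x0+120,min(y0+120,272)),(8,80,25),(35,255,255)); x,y,w,hh=cv2.boundingRect(h); print((x,y,w,hh))
g=h[h[:,1]>y+hh-w*.4]; print("low",circ(plane(s,g[:,0],g[:,1],.03)))
E
python3 pb.py
```

```text
t 24.58 tcp [0.4611 0.031  0.1475] tilt [-0.033 -0.009] tool delta mm [-26.    8.8  -2.5] yaw 0.0 w 0.0919 F [ 0.1  0.7 -0. ]
[334 225]
335.5 225.5 23.5 [0.4713905  0.00464964 0.03      ] 0.022581803045848985
331.5 211.5 24.5 [0.46729434 0.01923396 0.03      ] 0.023542730835034054
335.5 236.5 33.2 [ 0.47153714 -0.00714035  0.03      ] 0.03190280333407383
(311, 195, 50, 55)
low (array([0.47131689, 0.00394677]), np.float64(0.02494566030875332))
```

Call:
{"method": "move_arm", "body": {"targets": [-3,2,5,0,-4,2,9,0,-4,2,12,0,-4,2,14,0,-4,2,14,0,-3,2,14,0,-2,1,10,0,0,0,5,0]}}

```text
clock: 25.3
tcp_pos: [0.4787, 0.0093, 0.0621]
tcp_rot: [0.704, 0.71, -0.01, -0.005]
force: [-0.1, -1.2, 0.2]
gripper_width: 0.0915
```

```bash
python3 -c "
from h import *
todelta(.4713,.0043,.005)"
```

```text
t 25.3 tcp [0.4787 0.0093 0.0621] tilt [-0.021 -0.008] tool delta mm [-4.5 -6.3 57.3] yaw -0.009 w 0.0915 F [-0.1 -1.2  0.2]
```

Call:
{"method": "move_arm", "body": {"targets": [-2,-2,8,0,-2,-2,9,0,0,-1,10,0,0,-1,10,0,0,0,9,0,0,0,6,0,0,0,0,0,0,0,0,0]}}

```text
clock: 25.97
tcp_pos: [0.4705, 0.0055, 0.0042]
tcp_rot: [0.703, 0.711, -0.01, -0.005]
force: [0.1, -0.3, 0.0]
gripper_width: 0.0915
```

```bash
python3 -c "
from h import *
todelta(.4713,.0043,.005)"
```

```text
t 25.97 tcp [0.4705 0.0055 0.0042] tilt [-0.022 -0.007] tool delta mm [-1.3  0.7 -0.8] yaw -0.01 w 0.0915 F [ 0.1 -0.3  0. ]
```

Call:
{"method": "move_arm", "body": {"targets": [-1,0.5,-1,0,0,0,0,0,0,0,0,0,0,0,0,0,0,0,0,0,0,0,0,0,0,0,0,0,0,0,0,0], "gripper": -1, "newtons": 40}}

```text
clock: 26.63
tcp_pos: [0.4729, 0.0046, 0.0071]
tcp_rot: [0.703, 0.711, -0.009, -0.004]
force: [0.8, 0.8, -3.1]
gripper_width: 0.0491
```

```bash
python3 -c "
from h import *
todelta(.4713,.0043,.005)"
```

```text
t 26.63 tcp [0.4729 0.0046 0.0071] tilt [-0.018 -0.007] tool delta mm [-0.2 -1.5  2.1] yaw -0.01 w 0.0491 F [ 0.8  0.8 -3.1]
```

Call:
{"method": "move_arm", "body": {"targets": [0,0,-8,0,0,0,-14,0,0,0,-20,0,0,0,-26,0,0,0,-30,0,0,0,-30,0,0,0,-30,0,0,0,-24,0]}}

```text
clock: 27.3
tcp_pos: [0.4661, 0.0062, 0.1903]
tcp_rot: [0.702, 0.711, -0.017, -0.013]
force: [0.8, -0.2, -3.5]
gripper_width: 0.0492
```

Call:
{"method": "move_arm", "body": {"targets": [8,0,-20,0,16,1,-14,0,22,1,-8,0,26,1,-4,0,26,1,0,0,26,1,0,0,26,1,0,0,26,1,0,0]}}

```text
clock: 27.97
tcp_pos: [0.4723, 0.1802, 0.2447]
tcp_rot: [0.707, 0.706, -0.017, -0.008]
force: [0.7, -0.6, -4.0]
gripper_width: 0.0492
```

```bash
python3 -c "
from h import *
todelta(.491,.322,.22)"
```

```text
t 27.97 tcp [0.4723 0.1802 0.2447] tilt [-0.036 -0.012] tool delta mm [142.2  19.3  22.3] yaw 0.001 w 0.0492 F [ 0.7 -0.6 -4. ]
```

Call:
{"method": "move_arm", "body": {"targets": [26,4,2,0,26,4,3,0,24,4,3,0,20,3,3,0,14,2,3,0,8,1,2,0,4,0,0,0,0,0,0,0]}}

```text
clock: 28.63
tcp_pos: [0.4816, 0.3123, 0.2245]
tcp_rot: [0.704, 0.71, -0.021, -0.011]
force: [-0.7, 0.6, -3.0]
gripper_width: 0.0495
```

```bash
python3 -c "
from h import *
todelta(.491,.322,.175)
s=snap('wrist','w11');print(proj(s,[.491,.322,.168])[0])"
```

```text
t 28.63 tcp [0.4816 0.3123 0.2245] tilt [-0.045 -0.014] tool delta mm [10.2 11.7 48.8] yaw -0.01 w 0.0495 F [-0.7  0.6 -3. ]
[337.29258765 209.36793223]
```

Call:
{"method": "move_arm", "body": {"targets": [2,2,4,0,2,2,6,0,2,2,7,0,2,2,7,0,1,2,7,0,0,1,6,0,0,0,3,0,0,0,0,0]}}

```text
clock: 29.35
tcp_pos: [0.4936, 0.3137, 0.179]
tcp_rot: [0.707, 0.707, -0.023, -0.009]
force: [0.2, -0.4, -3.8]
gripper_width: 0.0494
```

```bash
python3 -c "
from h import *
todelta(.491,.322,.175)"
```

```text
t 29.35 tcp [0.4936 0.3137 0.179 ] tilt [-0.045 -0.019] tool delta mm [ 8.3 -2.4  3.9] yaw -0.001 w 0.0494 F [ 0.2 -0.4 -3.8]
```

Call:
{"method": "move_arm", "body": {"targets": [3,-1,-1,0,3,-1,0,0,2,0,0,0,0,0,0,0,0,0,1,0,0,0,0,0,0,0,0,0,0,0,0,0]}}

```text
clock: 30.02
tcp_pos: [0.4914, 0.3237, 0.1801]
tcp_rot: [0.706, 0.708, -0.022, -0.009]
force: [-0.3, -0.6, -4.4]
gripper_width: 0.0494
```

```bash
python3 -c "
from h import *
todelta(.491,.322,.175)"
```

```text
t 30.02 tcp [0.4914 0.3237 0.1801] tilt [-0.044 -0.018] tool delta mm [-1.6 -0.2  5.1] yaw -0.002 w 0.0494 F [-0.3 -0.6 -4.4]
```

Call:
{"method": "move_arm", "body": {"targets": [-1,0,1,0,0,0,1,0,0,0,1,0,0,0,1,0,0,0,0,0,0,0,0,0,0,0,0,0,0,0,0,0]}}

```text
clock: 30.68
tcp_pos: [0.4915, 0.322, 0.1758]
tcp_rot: [0.707, 0.707, -0.022, -0.009]
force: [-0.1, 0.8, -3.5]
gripper_width: 0.0497
```

```bash
python3 -c "
from h import *
todelta(.491,.322,.175)"
```

```text
t 30.68 tcp [0.4915 0.322  0.1758] tilt [-0.044 -0.018] tool delta mm [-0.  -0.5  0.8] yaw -0.002 w 0.0497 F [-0.1  0.8 -3.5]
```

Call:
{"method": "move_arm", "body": {"targets": [0,0,1,0,0,0,1,0,0,0,0.5,0,0,0,0,0,0,0,0,0,0,0,0,0,0,0,0,0,0,0,0,0]}}

```text
clock: 31.35
tcp_pos: [0.4923, 0.3225, 0.1756]
tcp_rot: [0.707, 0.707, -0.021, -0.008]
force: [-0.2, -1.6, -0.5]
gripper_width: 0.0492
```

```bash
python3 -c "
from h import *
todelta(.491,.322,.175)"
```

```text
t 31.35 tcp [0.4923 0.3225 0.1756] tilt [-0.041 -0.018] tool delta mm [-0.5 -1.3  0.7] yaw -0.001 w 0.0492 F [-0.2 -1.6 -0.5]
```

Contact (z force −4 → −0.5 N), so I release.

Call:
{"method": "move_arm", "body": {"targets": [0,0,0.5,0,0,0,0,0,0,0,0,0,0,0,0,0,0,0,0,0,0,0,0,0,0,0,0,0,0,0,0,0], "gripper": 1}}

```text
clock: 32.02
tcp_pos: [0.4935, 0.3239, 0.176]
tcp_rot: [0.707, 0.707, -0.019, -0.008]
force: [0.3, 0.0, -0.2]
gripper_width: 0.0913
```

```bash
python3 -c "
from h import *
todelta(.491,.322,.25)"
```

```text
t 32.02 tcp [0.4935 0.3239 0.176 ] tilt [-0.038 -0.015] tool delta mm [ -3.   -5.3 -73.8] yaw -0.001 w 0.0913 F [ 0.3  0.  -0.2]
```

Call:
{"method": "move_arm", "body": {"targets": [0,0,-8,0,0,0,-12,0,0,0,-14,0,0,-1,-14,0,0,-1,-14,0,0,-1,-10,0,0,0,-5,0,0,0,0,0]}}

```text
clock: 32.68
tcp_pos: [0.4938, 0.3259, 0.2625]
tcp_rot: [0.706, 0.708, -0.017, -0.008]
force: [-0.6, 0.1, -0.1]
gripper_width: 0.0919
```

```bash
python3 - <<'E'
from h import *
todelta(.459,-.135,.2)
s=snap("wrist","w12"); g=cv2.medianBlur(cv2.cvtColor(s["color"],cv2.COLOR_BGR2HSV)[:,:,2],5)
c0=proj(s,[.491,.322,.198])[0].astype(int); x0,y0=c0-55
roi=g[y0:min(y0+110,268),x0:x0+110]
C=cv2.HoughCircles(roi,cv2.HOUGH_GRADIENT,1,10,param1=50,param2=10,minRadius=26,maxRadius=48)
print(c0)
for x,y,r in (C[0][:3] if C is not None else []): P=plane(s,x+x0,y+y0,.198)[0];print(x+x0,y+y0,r,P,r*(s["origin"][2]-.198)/294)
h,a=face(s,(x0,y0,x0+110,min(y0+110,268)),(8,80,25),(35,255,255));x,y,w,hh=cv2.boundingRect(h)
f=h[h[:,1]>y+hh-w*.35];print((x,y,w,hh),circ(plane(s,f[:,0],f[:,1],.198)))
a=snap("side")["color"][270:390,240:400];b=snap("scene")["color"][190:310,350:510]
cv2.imwrite("pics/m12.png",np.hstack([cv2.resize(s["color"][y0-20:y0+130,x0-20:x0+130],(266,266)),cv2.resize(a,(266,200),interpolation=2).repeat(1,0)[[min(i,199) for i in range(266)]],cv2.resize(b,(266,200))[[min(i,199) for i in range(266)]]]))
E
```

```text
t 32.68 tcp [0.4938 0.3259 0.2625] tilt [-0.036 -0.013] tool delta mm [-460.   -33.3   69.8] yaw -0.002 w 0.0919 F [-0.6  0.1 -0.1]
[320 222]
321.5 219.5 31.9 [0.49157602 0.3243496  0.198     ] 0.02397348609620958
325.5 190.5 46.3 [0.49464975 0.34820265 0.198     ] 0.03479537307954755
315.5 205.5 46.3 [0.48684055 0.33597791 0.198     ] 0.03479537307954755
(291, 167, 65, 84) (array([0.49145445, 0.32147655]), np.float64(0.02464348149913934))
```

View pics/m12.png

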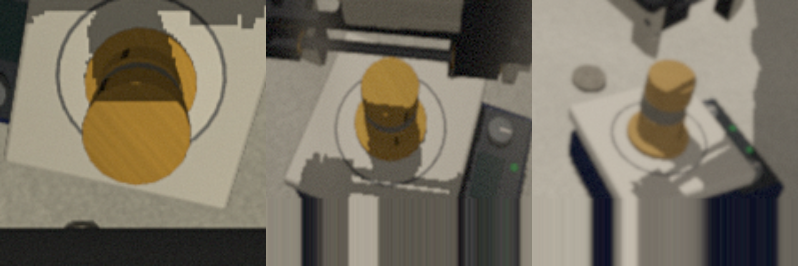

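The plain bar stands centred on the disc at about (0.4915, 0.3218) and upright. Now the heat sink.

Call:
{"method": "move_arm", "body": {"targets": [-10,-1,0,0,-20,-2,0,0,-30,-2,0,0,-34,-2,0,0,-34,-2,0,0,-34,-2,0,0,-34,-2,4,0,-34,-2,4,0]}}

```text
clock: 33.5
tcp_pos: [0.4714, 0.0897, 0.2486]
tcp_rot: [0.701, 0.713, -0.023, -0.014]
force: [0.3, -0.0, -0.1]
gripper_width: 0.0919
```

Call:
{"method": "move_arm", "body": {"targets": [-34,-1,6,0,-34,-1,8,0,-32,0,8,0,-26,0,8,0,-18,0,6,0,-10,0,4,0,-4,0,0,0,0,0,0,0]}}

```text
clock: 34.17
tcp_pos: [0.458, -0.0913, 0.2036]
tcp_rot: [0.708, 0.706, -0.029, -0.017]
force: [-0.2, 1.2, -0.6]
gripper_width: 0.0921
```

```bash
python3 -c "
from h import *
todelta(.459,-.115,.17)"
```

```text
t 34.17 tcp [ 0.458  -0.0913  0.2036] tilt [-0.065 -0.016] tool delta mm [-23.1   3.3  33.9] yaw 0.002 w 0.0921 F [-0.2  1.2 -0.6]
```

```bash
python3 - <<'E'
from h import *
s=snap("wrist","w13"); c=proj(s,[.459,-.135,.036])[0].astype(int); print(c)
x0,y0=c-90; y0=max(y0,0); print(x0,y0)
cv2.imwrite("pics/w13c.png",cv2.resize(s["color"][y0:y0+150,x0:x0+180],None,fx=4,fy=4,interpolation=cv2.INTER_CUBIC))
E
```

```text
[331 223]
241 133
```

View pics/w13c.png

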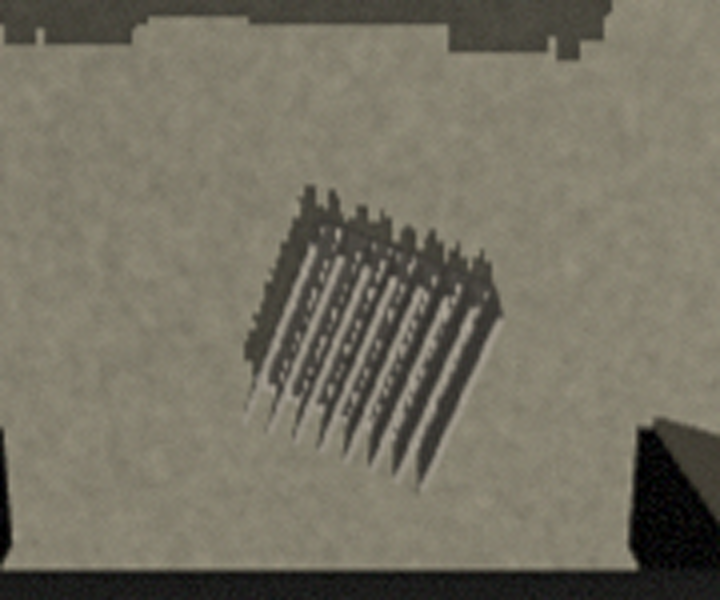

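Call:
{"method": "move_arm", "body": {"targets": [0,0,-8,0,0,0,-10,0,0,0,-11,0,0,0,-11,0,0,0,-11,0,0,0,-8,0,0,0,-4,0,0,0,0,0]}}

```text
clock: 34.88
tcp_pos: [0.4659, -0.0778, 0.2771]
tcp_rot: [0.701, 0.713, -0.026, -0.015]
force: [-0.6, 0.4, -1.1]
gripper_width: 0.0918
```

The sink's eight fin tops run from crop (313,243)–(247,420) (leftmost) to (500,318)–(420,487) (rightmost), so it is turned roughly 25°.

```bash
python3 - <<'E'
from h import *
from station import manip
o=manip.observe(); s=snap("wrist")
Mt=R.from_quat(o["tcp_rot"]); rel_p=Mt.inv().apply(s["origin"]-o["tcp_pos"]); rel_R=Mt.inv()*R.from_quat(s["rotation"])
M1=R.from_quat(np.array([.708,.706,-.029,-.017])); 
s1=dict(s); s1["origin"]=np.array([.458,-.0913,.2036])+M1.apply(rel_p); s1["rotation"]=(M1*rel_R).as_quat()
q=np.array([[313,243],[247,420],[420,487],[500,318]])/4.+[241,133]
P=plane(s1,q[:,0],q[:,1],.036); print(P.round(4)); c=P.mean(0); print("c",c)
for i,j in ((1,0),(2,3),(1,2),(0,3)): d=P[j]-P[i]; print(np.degrees(np.arctan2(d[1],d[0])),np.hypot(d[0],d[1]))
todelta(c[0],c[1],.15)
E
```

```text
[[ 0.4448 -0.0994  0.036 ]
 [ 0.4246 -0.1546  0.036 ]
 [ 0.4767 -0.1754  0.036 ]
 [ 0.4986 -0.1211  0.036 ]]
c [ 0.46115763 -0.13762029  0.036     ]
69.89395414280793 0.058776982232308615
68.11693485902398 0.05852321748836159
-21.67542853294579 0.056160139202745256
-21.904781838812017 0.0579824408962266
t 34.93 tcp [ 0.4658 -0.0777  0.2767] tilt [-0.058 -0.015] tool delta mm [-58.1   1.7 127.6] yaw -0.018 w 0.0921 F [-0.  -0.8  0.5]
```

Call:
{"method": "move_arm", "body": {"targets": [0,0,12,0,0,0,24,0,0,0,25,0,0,0,25,0,0,0,25,0,0,0,12,0,0,0,0,0,0,0,0,0]}}

```text
clock: 35.6
tcp_pos: [0.4578, -0.0777, 0.1482]
tcp_rot: [0.699, 0.714, -0.026, -0.016]
force: [0.2, -0.3, 0.8]
gripper_width: 0.0918
```

```bash
python3 -c "
from h import *
todelta(.459,-.135,.11)"
```

```text
t 35.6 tcp [ 0.4578 -0.0777  0.1482] tilt [-0.058 -0.015] tool delta mm [-56.8   2.3  38.9] yaw -0.021 w 0.0918 F [ 0.2 -0.3  0.8]
```

Call:
{"method": "move_arm", "body": {"targets": [-6,0,0,0,-10,1,0,0,-10,1,0,0,-10,1,0,0,-10,0,0,0,-8,0,0,0,-4,0,0,0,0,0,0,0]}}

```text
clock: 36.27
tcp_pos: [0.4657, -0.1449, 0.1535]
tcp_rot: [0.701, 0.713, -0.024, -0.012]
force: [-0.7, 0.7, -0.1]
gripper_width: 0.0919
```

Call:
{"method": "move_arm", "body": {"targets": [0,0,0,0.06,0,0,0,0.08,0,0,0,0.08,0,0,0,0.08,0,0,0,0.06,0,0,0,0.02,0,0,0,0,0,0,0,0]}}

```text
clock: 36.93
tcp_pos: [0.4653, -0.1445, 0.1536]
tcp_rot: [0.827, 0.561, -0.026, -0.007]
force: [0.0, -0.3, 0.2]
gripper_width: 0.0918
```

```bash
python3 - <<'E'
from h import *
todelta(.4612,-.1376,.01)
s=snap("wrist","w14")
c=proj(s,[.4612,-.1376,.036])[0]; print(c)
# fin directions: Canny+Hough lines near sink
x0,y0=(c-50).astype(int); g=cv2.cvtColor(s["color"],cv2.COLOR_BGR2GRAY)[y0:y0+100,x0:x0+100]
cv2.imwrite("pics/w14c.png",cv2.resize(s["color"][y0-20:y0+110,x0-30:x0+130],None,fx=5,fy=5,interpolation=cv2.INTER_CUBIC)[:600])
E
```

```text
t 36.93 tcp [ 0.4653 -0.1445  0.1536] tilt [-0.051 -0.016] tool delta mm [  9.8  -0.4 143.4] yaw 0.378 w 0.0918 F [ 0.  -0.3  0.2]
[319.59586081 191.93992827]
```

View pics/w14c.png

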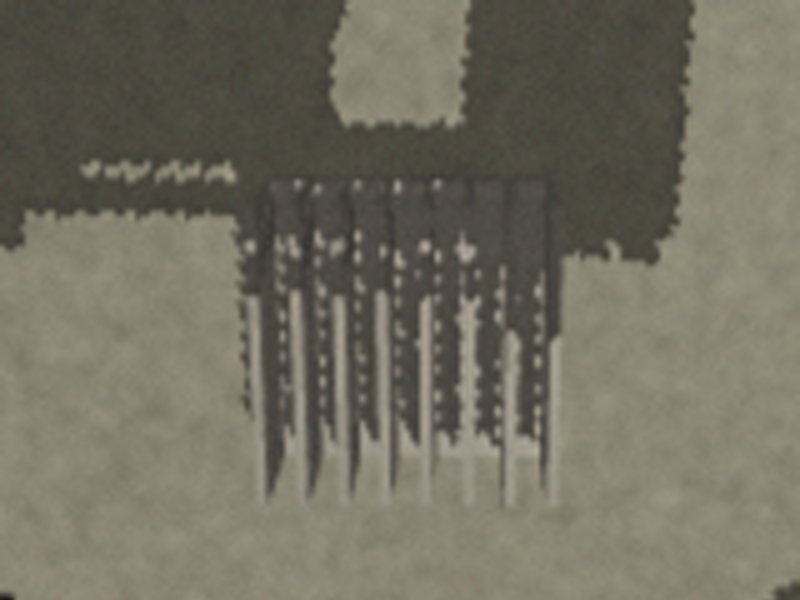

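Fins are aligned with the jaw frame: near fin ends at crop row 500, outer fins at columns 265 and 552.

```bash
python3 - <<'E'
from h import *
from station import manip
s=snap("wrist")
q=np.array([[265,502],[552,505]])/5.+[239,121]
P=plane(s,q[:,0],q[:,1],.036); M=R.from_quat(manip.observe()["tcp_rot"]).as_matrix()
d=P[1]-P[0];print(P,np.hypot(*d[:2]),"edge ang",np.degrees(np.arctan2(d[1],d[0])),"jaw",np.degrees(np.arctan2(M[1,1],M[0,1])))
n=np.array([-d[1],d[0]])/np.hypot(*d[:2]); c=P.mean(0)[:2]+.03*n; print("centre",c)
todelta(*c,.01)
E
```

```text
[[ 0.42412451 -0.15590444  0.036     ]
 [ 0.47724707 -0.17685966  0.036     ]] 0.057106280762008306 edge ang -21.52771204754375 jaw -21.765278495226017
centre [ 0.46169432 -0.13847485]
t 37.03 tcp [ 0.4653 -0.1445  0.1535] tilt [-0.051 -0.016] tool delta mm [  9.2   0.3 143.4] yaw 0.378 w 0.0918 F [0.3 0.1 0.8]
```

Call:
{"method": "move_arm", "body": {"targets": [2,0,12,0,2,0,18,0,2,0,18,0,2,0,18,0,1,0,12,0,0,0,6,0,0,0,0,0,0,0,0,0]}}

```text
clock: 37.7
tcp_pos: [0.4666, -0.1379, 0.0676]
tcp_rot: [0.826, 0.564, -0.024, -0.006]
force: [0.3, 0.7, 0.3]
gripper_width: 0.0915
```

```bash
python3 -c "
from h import *
todelta(.4617,-.1383,.01)"
```

```text
t 37.7 tcp [ 0.4666 -0.1379  0.0676] tilt [-0.046 -0.017] tool delta mm [-0.3 -2.3 57.8] yaw 0.372 w 0.0915 F [0.3 0.7 0.3]
```

Call:
{"method": "move_arm", "body": {"targets": [0,-1,8,0,0,-1,10,0,0,0,10,0,0,0,10,0,0,0,8,0,0,0,6,0,0,0,0,0,0,0,0,0]}}

```text
clock: 38.37
tcp_pos: [0.4637, -0.139, 0.0121]
tcp_rot: [0.826, 0.564, -0.023, -0.005]
force: [-0.1, 0.6, 0.1]
gripper_width: 0.0916
```

```bash
python3 -c "
from h import *
todelta(.4617,-.1383,.01)"
```

```text
t 38.37 tcp [ 0.4637 -0.139   0.0121] tilt [-0.043 -0.018] tool delta mm [ 0.1 -2.   2.2] yaw 0.372 w 0.0916 F [-0.1  0.6  0.1]
```

Call:
{"method": "move_arm", "body": {"targets": [0,-1.5,1,0,0,0,0,0,0,0,0,0,0,0,0,0,0,0,0,0,0,0,0,0,0,0,0,0,0,0,0,0], "gripper": -1, "newtons": 20}}

```text
clock: 39.03
tcp_pos: [0.4629, -0.1386, 0.0121]
tcp_rot: [0.826, 0.564, -0.022, -0.004]
force: [-0.2, -0.0, -2.3]
gripper_width: 0.0602
```

```bash
python3 -c "
from h import *
todelta(.4617,-.1383,.01)"
```

```text
t 39.03 tcp [ 0.4629 -0.1386  0.0121] tilt [-0.041 -0.019] tool delta mm [-0.1 -1.2  2.2] yaw 0.372 w 0.0602 F [-0.2 -0.  -2.3]
```

Call:
{"method": "move_arm", "body": {"targets": [0,0,-5,0,0,0,-9,0,0,0,-11,0,0,0,-11,0,0,0,-12,0,0,0,-12,0,0,0,-12,0,0,0,-12,0]}}

```text
clock: 39.7
tcp_pos: [0.4647, -0.1362, 0.1029]
tcp_rot: [0.825, 0.564, -0.023, -0.005]
force: [-0.8, 0.3, -2.0]
gripper_width: 0.0604
```

Call:
{"method": "move_arm", "body": {"targets": [0,0,-12,0,0,0,-13,0,0,0,-13,0,0,0,-13,0,0,0,-13,0,0,0,-13,0,0,0,-13,0,0,0,-10,0]}}

```text
clock: 40.37
tcp_pos: [0.4689, -0.1331, 0.2181]
tcp_rot: [0.825, 0.565, -0.021, -0.002]
force: [-0.3, 0.5, -1.9]
gripper_width: 0.0606
```

```bash
python3 -c "
from h import *
todelta(.4915,.322,.26)"
```

```text
t 40.37 tcp [ 0.4689 -0.1331  0.2181] tilt [-0.037 -0.02 ] tool delta mm [ 431.  -144.8  -51.8] yaw 0.37 w 0.0606 F [-0.3  0.5 -1.9]
```

Call:
{"method": "move_arm", "body": {"targets": [9,-3,-10,0,18,-6,-10,0,26,-9,-10,0,30,-10,-8,0,30,-10,-4,0,30,-10,-2,0,30,-10,0,0,30,-10,0,0]}}

```text
clock: 41.03
tcp_pos: [0.481, 0.0859, 0.2679]
tcp_rot: [0.829, 0.558, -0.019, 0.002]
force: [0.2, 0.4, -2.3]
gripper_width: 0.0603
```

```bash
python3 -c "
from h import *
todelta(.4915,.322,.26)"
```

```text
t 41.03 tcp [0.481  0.0859 0.2679] tilt [-0.029 -0.025] tool delta mm [222.9 -79.    1.7] yaw 0.385 w 0.0603 F [ 0.2  0.4 -2.3]
```

Call:
{"method": "move_arm", "body": {"targets": [30,-11,0,0,30,-11,0,0,30,-11,0,0,28,-10,0,0,24,-9,0,0,18,-6,0,0,10,-3,0,0,0,0,0,0]}}

```text
clock: 41.7
tcp_pos: [0.4786, 0.2899, 0.2683]
tcp_rot: [0.825, 0.565, -0.017, -0.0]
force: [-0.3, -0.4, -1.7]
gripper_width: 0.0604
```

```bash
python3 -c "
from h import *
todelta(.4915,.322,.212)"
```

```text
t 41.7 tcp [0.4786 0.2899 0.2683] tilt [-0.029 -0.02 ] tool delta mm [36.1  1.5 55.2] yaw 0.37 w 0.0604 F [-0.3 -0.4 -1.7]
```

Call:
{"method": "move_arm", "body": {"targets": [5,0,4,0,7,0,5,0,7,0,5,0,7,0,5,0,5,0,5,0,3,0,4,0,0,0,2,0,0,0,0,0]}}

```text
clock: 42.37
tcp_pos: [0.4924, 0.3172, 0.2329]
tcp_rot: [0.827, 0.562, -0.02, 0.002]
force: [0.2, -0.1, -2.6]
gripper_width: 0.06
```

```bash
python3 - <<'E'
from h import *
todelta(.4915,.322,.211)
s=snap("wrist","w15")
E
```

```text
t 42.37 tcp [0.4924 0.3172 0.2329] tilt [-0.031 -0.025] tool delta mm [ 4.9 -2.2 21.8] yaw 0.377 w 0.06 F [ 0.2 -0.1 -2.6]
```

Call:
{"method": "move_arm", "body": {"targets": [1,0,2,0,1,-1,3,0,1,0,3,0,0,0,3,0,0,0,2,0,0,0,1,0,0,0,0,0,0,0,0,0]}}

```text
clock: 43.08
tcp_pos: [0.4926, 0.3193, 0.2183]
tcp_rot: [0.827, 0.561, -0.019, 0.002]
force: [0.1, -0.6, -1.4]
gripper_width: 0.0607
```

```bash
python3 - <<'E'
from h import *
todelta(.4915,.322,.211)
E
```

```text
t 43.08 tcp [0.4926 0.3193 0.2183] tilt [-0.029 -0.025] tool delta mm [ 2.3 -1.8  7.3] yaw 0.378 w 0.0607 F [ 0.1 -0.6 -1.4]
```

Call:
{"method": "move_arm", "body": {"targets": [1,-1,1,0,1,0,1,0,0,0,1,0,0,0,1,0,0,0,0,0,0,0,0,0,0,0,0,0,0,0,0,0]}}

```text
clock: 43.75
tcp_pos: [0.4924, 0.3219, 0.2143]
tcp_rot: [0.827, 0.561, -0.019, 0.002]
force: [0.9, -0.2, -2.0]
gripper_width: 0.0598
```

```bash
python3 - <<'E'
from h import *
todelta(.4915,.322,.211)
E
```

```text
t 43.75 tcp [0.4924 0.3219 0.2143] tilt [-0.028 -0.025] tool delta mm [-0.2 -0.9  3.3] yaw 0.378 w 0.0598 F [ 0.9 -0.2 -2. ]
```

Call:
{"method": "move_arm", "body": {"targets": [0,-0.5,1,0,0,0,1,0,0,0,1,0,0,0,0,0,0,0,0,0,0,0,0,0,0,0,0,0,0,0,0,0]}}

```text
clock: 44.42
tcp_pos: [0.4919, 0.322, 0.211]
tcp_rot: [0.827, 0.561, -0.019, 0.002]
force: [0.3, -1.0, -1.6]
gripper_width: 0.06
```

```bash
python3 - <<'E'
from h import *
todelta(.4915,.322,.211)
E
```

```text
t 44.42 tcp [0.4919 0.322  0.211 ] tilt [-0.028 -0.025] tool delta mm [-0.1 -0.4  0.1] yaw 0.378 w 0.06 F [ 0.3 -1.  -1.6]
```

Call:
{"method": "move_arm", "body": {"targets": [0,0,1,0,0,0,1,0,0,0,0,0,0,0,0,0,0,0,0,0,0,0,0,0,0,0,0,0,0,0,0,0]}}

```text
clock: 45.08
tcp_pos: [0.4922, 0.3225, 0.2102]
tcp_rot: [0.827, 0.561, -0.018, 0.002]
force: [0.4, -0.3, -0.6]
gripper_width: 0.0599
```

```bash
python3 - <<'E'
from h import *
todelta(.4915,.322,.211)
E
```

```text
t 45.08 tcp [0.4922 0.3225 0.2102] tilt [-0.027 -0.024] tool delta mm [-0.7 -0.5 -0.7] yaw 0.378 w 0.0599 F [ 0.4 -0.3 -0.6]
```

Contact is beginning. I press a little more to confirm it.

Call:
{"method": "move_arm", "body": {"targets": [0,0,1,0,0,0,1,0,0,0,0,0,0,0,0,0,0,0,0,0,0,0,0,0,0,0,0,0,0,0,0,0]}}

```text
clock: 45.75
tcp_pos: [0.4924, 0.3229, 0.2102]
tcp_rot: [0.827, 0.561, -0.017, 0.003]
force: [-1.3, 0.1, 1.4]
gripper_width: 0.0601
```

```bash
python3 - <<'E'
from h import *
todelta(.4915,.322,.211)
E
```

```text
t 45.75 tcp [0.4924 0.3229 0.2102] tilt [-0.026 -0.023] tool delta mm [-1.2 -0.5 -0.7] yaw 0.379 w 0.0601 F [-1.3  0.1  1.4]
```

Seated (height unchanged, z force +1.4 N), so I release and rise.

Call:
{"method": "move_arm", "body": {"targets": [0,0,0,0,0,0,0,0,0,0,0,0,0,0,0,0,0,0,0,0,0,0,0,0,0,0,0,0,0,0,0,0], "gripper": 1}}

```text
clock: 46.42
tcp_pos: [0.4929, 0.3233, 0.2103]
tcp_rot: [0.827, 0.561, -0.017, 0.002]
force: [0.0, 0.3, -0.3]
gripper_width: 0.0914
```

Call:
{"method": "move_arm", "body": {"targets": [0,0,-6,0,0,0,-9,0,0,0,-11,0,0,0,-11,0,0,0,-11,0,0,0,-10,0,0,0,-5,0,0,0,0,0]}}

```text
clock: 47.08
tcp_pos: [0.4953, 0.3257, 0.2824]
tcp_rot: [0.827, 0.561, -0.015, 0.002]
force: [0.0, -0.9, -0.5]
gripper_width: 0.0922
```

```bash
python3 - <<'E'
from h import *
todelta(.4915,.322,.25)
s=snap("wrist","w16");a=snap("side","s16");b=snap("scene","c16")
# expected pixel of sink corners at (.4915,.322), yaw like the gripper's jaw
from station import manip
M=R.from_quat(manip.observe()["tcp_rot"]).as_matrix(); th=np.arctan2(M[1,1],M[0,1])
u=np.array([np.cos(th),np.sin(th)]);v=np.array([-u[1],u[0]])
near=lambda c,z:[np.r_[c-.03*v+k*.0285*u,z] for k in (-1,0,1)]
print(proj(s,near(np.array([.4915,.322]),.234)).round(1))
# fins: bright columns profile at rows near the near edge
g=cv2.cvtColor(s["color"],cv2.COLOR_BGR2GRAY); c=proj(s,near(np.array([.4915,.322]),.234))[1].astype(int)
for r in range(c[1]-12,min(c[1]+10,268),3): print(r,"".join("#" if t>135 else "+" if t>100 else "." for t in g[r,c[0]-55:c[0]+56]))
print(c)
x=cv2.resize(s["color"][100:270,220:420],(600,510)); cv2.imwrite("pics/m16.png",x)
E
```

```text
t 47.08 tcp [0.4953 0.3257 0.2824] tilt [-0.022 -0.021] tool delta mm [-3.9 -1.7 32.6] yaw 0.378 w 0.0922 F [ 0.  -0.9 -0.5]
[[282.8 265.2]
 [319.3 265.4]
 [355.9 265.6]]
253 #+##++++++++++#+++##+...++++###...##+++##+.++#++####++####++####++####.###+++##+..###+++++..+###+++####++++####
256 ######+##++++++#####+..+++++###..+##+#+##+.+########++#++#+#####+++#++.###++#+++..###++##+..+####+#++++++++####
259 +++#+#++###+++######+.+########.++#######+.###+#####++#####+########+++###+#####++###+++##+.+##+++++#+++#+##+++
262 ######+#############+++++######++###+#####++#+++#+##+++####+#####+####+###++++++++#####++##++###++###+++#######
265 #####+###+#+###++#########+#####++##++#+###+++#####+++++#########+++########++###+##+#+##++#####+##+####+++####
[319 265]
```

The viewer limit is reached, so the last check is by numbers.

```bash
python3 - <<'E'
from h import *
from station import manip
t=np.linspace(0,2*np.pi,90)
cyl=lambda r,z0,z1:np.vstack([np.c_[.491+r*np.cos(t),.322+r*np.sin(t),0*t+z] for z in (z0,z1)])
for n in ("side","scene"):
    s=snap(n)
    P=np.vstack([cyl(.035,.1,.108),cyl(.025,.108,.144)]); q=proj(s,P); e=(q.min(0).round(1),q.max(0).round(1))
    x0,y0=(q.min(0)-12).astype(int);x1,y1=(q.max(0)+12).astype(int)
    h,a=face(s,(x0,y0,x1,min(y1,400)),(8,80,25),(35,255,255)); print(n,"brass expected",e,"seen",h.min(0),h.max(0))
    # sink: low-saturation grey brighter/darker; print profile of expected box
    th=-.378;u=np.array([np.cos(th),np.sin(th)]);v=np.array([-u[1],u[0]])
    C=np.array([np.r_[np.array([.4915,.322])+a*.03*u+b*.03*v,z] for a in(-1,1) for b in(-1,1) for z in(.198,.234)]); k=proj(s,C); print(" sink expected",k.min(0).round(),k.max(0).round())
    x0,y0=(k.min(0)-6).astype(int);x1,y1=(k.max(0)+6).astype(int); g=cv2.cvtColor(s["color"],cv2.COLOR_BGR2GRAY)[y0:y1,x0:x1]
    for r in g[::2]: print("".join(" .:-=+*#%@"[min(int(p)//20,9)] for p in r))
E
```

```text
side brass expected (array([292.6, 319.1]), array([336.6, 368.2])) seen [293 335] [336 366]
 sink expected [283. 284.] [344. 352.]
:::::::=+******+=-:.  .::---==-=-=-=-==-=====-===---=--========-----==----
-::::::::-=+***##***=-:.  .::---===-====-======-==--=-==---====-==-=-=----
:--::::::.:.:-=+**####**=-:. ...::------=============-==-====--=-=---=----
::---:::::::::..:-=+**###**++-:   .. .:---=--=-=========--=-=--=--=--=----
--+*++--::::::.:...::-=+***##*++=-:    ...::---==-=-=======-====-=----=--:
=*******+=-::.:.:......::-=++=+*##*+==-... ...::--===-===========-=--=--:.
************++=::..:.:.......:-+**++****+-::.   ..::---==-=-==========-:..
***********##%%#*+=::..........::::-+*#*++**+=:..     .::--=--======--:.  
***********#%%%%%%%#*+=::...:.......:-===+*##*+++=-:  . ...:-----===-:..  
*********##%%%%%%%%%%%#+-:.:..:.........:-=++++###*++=:.. . . .:----:   . 
*********#%%%%%%%%%%%#*=--===-:.:.:.:.......::=+**++****+=:..   . ... .   
********##%%%%%%%%%#+==--=***=-----:...::::....::::=**##****+=-:  .    .  
*******##%%%%%%%%#*==---+***==-+**+-:::.............:-===**###**+=:. 
[... 3329 characters left out ...]
%%%%%%%%%#*++=====++++=+***++***+++++++++++++++=++++++#%%%%%
%%%%%%%%%%%%%#*+=======++=++++++++++++++++++++==+=++++++*#%%%%%
%%%%%%%%%%%%%#*++====+++++++++++++++++++++++==++==++=++*#%%%%%%
%%%%%%%%%%%%%#+======++++=+++++++++++++++++++++===+++=+#%%%%%%%
%%%%%%%%%@%%%*=======+++==++++++++++++++++++++++++++++*#%%%%%%%
%%%@@@@@@@@%#+=-=====++++++++++++++++++++++++++++++++*#%%%%%%%%
@@@@@@@@@@@%*==--===+++++++++++++++++++++++******#####%%%%%%%%%
@@@@@@@@@@%#*==--====++++++++++++=++=====+#%%%%%%%%%%###%%%%%%%
@@@@@@@@@%%*====--======================+#%@@@@%#**++===+#%%%%%
@@@@%%%%%%#+=------==-=================+*%@@@@@%%#++===--=*#%%%
@%%%%%%@@%%*=--------=--==============+#%@@@@@@@@%%###**+--=*#%
```

Both outside views agree with the expected column. I hand it in.

```bash
python3 -c "
from station import manip
print(manip.close_job(), manip.observe()['clock'])"
```

```text
the job is handed in; nothing more can be done
the job is handed in; nothing more can be done
```

I built the column on the hotplate from the bottom up: flanged bar, thick disc, plain bar, then the heat sink with its fins up. I handed the job in at about 47 s of the 104 s allowed. Each piece was lowered until the wrist force showed contact before I let go.

| Piece | Last check |
|---|---|
| Flanged bar | within 1 mm of the ring centre (0.491, 0.3225) |
| Thick disc | at (0.4909, 0.3220), under 1 mm from the bar's axis |
| Plain bar | at about (0.4915, 0.322); the two fits differed by 3 mm in y |
| Heat sink | within about 2 mm of where it should be |

**After the final release:** the flanged bar's outline matched the expected one to 1–2 px in the side view. In the scene view it matched to about 3 px, with its top edge hidden by the disc. The heat sink appeared upright and in place in the side, scene and wrist images.

**What went wrong or was not fully checked:**
- **First grip:** my first try at the flanged bar was too fast and off-centre. It pushed the bar about 12 mm and turned it on the bench. I measured it again and gripped it properly.
- **Tool tilt:** the tool drifted up to 0.07 rad off vertical. It was about 0.05 rad or less whenever a piece was set down, and the pieces settled flat.
- **Final view:** the picture limit was reached, so I checked the finished column by image numbers rather than by eye.
- **Parts to leave alone:** I did not measure the jar, the thin disc or the logger at the end. Nothing I did came near them.

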